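# Stack spacer, clamp plate and cap on the keyed station spindle

## Task

Build up the work-holding station: put the round spacer on its post first, then the clamp plate, turning it gently until you feel its keyway drop over the key so that it sits flat on the spacer, and last the cap on top, every part fully home. Press only lightly on the station, lower the parts rather than dropping them, and leave the other things on the bench where they are.

Things in the scene. Friction and masses are not known exactly. Their poses are not given: they have to be found in the camera images.
- station: Fixed work-holding station: dark steel block 120 x 110 x 34 mm (x, y, z), on it a neck and a steel table disc, dia 74 mm, whose flat top is 70 mm above the bench; a black knob sticks out at its -x side, to 90 mm from the origin. Origin: centre of its underside; z up. A contact force on the station or its post above 40 N counts as damage.
- seat (a point): Point on the station: centre of the top of its table disc, on the spindle's axis, 70 mm above the bench; axes as the station's. The seated spacer's underside lies here, the seated plate's 16 mm and the seated cap's 30 mm above.
- post_top (a point): Top centre of the station's steel post, 50 mm above the disc; axes as the station's. The post rises from the disc: a boss dia 30 mm, 13 mm high; above it dia 16 mm, the last 4 mm tapering to dia 10 mm. It is braked (turns only above 1.5 N m).
- key_level (a point): Point on the post's axis at the height of the key's flat top, 28 mm above the disc; axes as the station's. The key, 4 mm wide, stands on one side of the post from 13 to 28 mm above the disc and reaches 14.5 mm from the axis. Its direction is NOT measured: anywhere within 50 degrees either side of the station's +x. Find it by feel (or sight); the keyway drops over it only within about 4 degrees.
- spacer: Loose plain round steel ring, outer dia 48 mm, bore 32 mm, 16 mm high; lies flat on the bench. It passes over the key and fits the boss with 1 mm play all round. Origin: centre of its underside, z up. About 0.14 kg.
- plate: Loose steel clamp plate, 60 mm along its x, 50 mm along its y, 14 mm thick, lying flat; bore 19 mm and, from it towards the plate's +x, a keyway 6 mm wide reaching 16.5 mm from the centre, both right through. Origin: bore centre, underside; z up. Grip across the long sides (50 mm). Without its keyway over the key it rests on the key, 12 mm too high. About 0.22 kg.
- cap: Loose dark steel cap with a bright band, dia 34 mm (35 mm at the band, 5 to 8 mm up), 26 mm high, standing mouth down; a blind bore dia 19 mm, 22 mm deep, open below. Origin: centre of its underside (mouth), z up. About 0.1 kg.
- gauge_block: Bystander: small steel block 30 x 9 x 20 mm, origin under its centre.
- spanner: Bystander: spanner 140 mm long lying along its x axis.
- oil_bottle: Bystander: white bottle, dia 44 mm, 95 mm high, origin under its centre.
- vee_block: Bystander: dark steel vee block 50 x 40 x 36 mm, origin under its centre.
- pin_gauge: Bystander: upright steel pin 45 mm high, dia 12 mm, head 18 mm wide, origin under its centre.
- shim: Bystander: small thin washer, dia 30 mm, bore 17 mm, 5 mm high (not part of the stack), origin under its centre.
- screwdriver: Bystander: screwdriver 150 mm long lying along its x axis.
There are look-alikes about, which are no part of the job. What is shaped like the plate but blue, orange or turquoise is not meant.

How it is judged:
On the way, in this order (a step that is already met when the one before it is completed fails the run):
1. the spacer lies fully home on the station's table disc, around the post, with neither plate nor cap on the post yet (z of spacer in the frame of seat between -0.002 and 0.002 m and horizontal distance between spacer and seat below 0.003 m and angle between spacer's own z axis and vertical below 0.08 rad and horizontal distance between each of plate, cap and seat above 0.06 m), for 0.2 s.
2. the clamp plate, its keyway over the key, lies flat on the spacer, with the cap not on the post yet (z of spacer in the frame of seat between -0.002 and 0.002 m and horizontal distance between each of spacer, plate and seat below 0.003 m and angle between each of spacer, plate's own z axis and vertical below 0.08 rad and z of plate in the frame of seat between 0.014 and 0.018 m and horizontal distance between cap and seat above 0.06 m), for 0.2 s.
3. the cap is fully home on the clamp plate (z of spacer in the frame of seat between -0.002 and 0.002 m and horizontal distance between each of spacer, plate, cap and seat below 0.003 m and angle between each of spacer, plate, cap's own z axis and vertical below 0.08 rad and z of plate in the frame of seat between 0.014 and 0.018 m and z of cap in the frame of seat between 0.028 and 0.032 m), for 0.2 s.
At the end, for the whole second after the job is handed in: On the station's post, from below: spacer on the table disc, clamp plate flat on the spacer with its keyway over the key, cap on the plate; each within 2 mm of its seated height (0, 16 and 30 mm above the disc), within 3 mm of the axis, within 0.08 rad of level, and at rest (under 0.02 m/s) (all of step 3 and linear speed of each of spacer, plate, cap below 0.02 m/s); the robot touches nothing.
It fails at once if the contact force on the station or its spindle goes above 40 N (contact force between station and anything else above 40 N).
It fails at once if a bystander is moved more than 15 mm or tipped over (distance of any of gauge_block, spanner, oil_bottle, vee_block, pin_gauge, shim, screwdriver from where it was at the start of the episode above 0.015 m or angle between any of gauge_block, spanner, oil_bottle, vee_block, pin_gauge, shim, screwdriver's own z axis and vertical above 0.4 rad).
It fails at once if a part of the stack is tipped over (past about 50 degrees) (angle between any of spacer, plate, cap's own z axis and vertical above 0.9 rad).
It fails at once if a part of the stack is dropped onto the station (moves faster than 0.6 m/s within 40 mm of the post's axis) ((linear speed of spacer above 0.6 m/s and horizontal distance between spacer and seat below 0.04 m) or (linear speed of plate above 0.6 m/s and horizontal distance between plate and seat below 0.04 m) or (linear speed of cap above 0.6 m/s and horizontal distance between cap and seat below 0.04 m)).
It also fails if it takes over 72 s, if anything falls off the work surface, if the arm or the gripper's body presses on something with over 40 N, if the wrist force passes 120 N, or if a joint passes its speed limit or range.

## Robot

A 6-joint arm with a two-finger parallel gripper is mounted at the origin on the work surface. World frame = base frame: x ahead of the robot, y to its left, z up, the work surface at z = 0. Lengths are in m, angles in rad, forces in N, time in s.
With the tool pointing down it reaches from about 0.25 to 0.725 m from the base axis. Payload 4 kg.
Tool frame: the origin (TCP) lies at the very end of the fingers, on their centre line; the grasp point (between the pads) lies 19 mm behind it; x points along the fingers, z is the direction in which the jaws open and shut, and the axes are right-handed (so a half turn about x gives the same grasp; the last joint's range is limited). The gripper opens to 85 mm and grips with 20 to 120 N. Pads are 22 mm wide; open, the fingers measure 114 mm over their backs; the gripper's body (76 mm by 85 mm) begins 54 mm behind the grasp point. The pads swing forward as they close: fully open they stand 13 mm farther back than shut.
Start: joints at [-1.173, 0.241, 0.005, 1.335, 0, 1.571], TCP at [0.194, -0.461, 0.231] pointing down, gripper open.
Joint ranges: [-2.72, 2.72], [-1.05, 1.87], [-1.09, 1.28], [-1.99, 2.15], [-1.42, 1.44], [-3.14, 3.14]. Speed limits (rad/s): [2.79, 2.79, 3.14, 3.14, 3.14, 3.14].

## Interface

Orientations are given as a unit quaternion [x, y, z, w].
In Python, from workcell import bot gives the robot as it stands.
- The arm moves only by the tool apply_moves, never from a script. Its argument "targets" is one flat list of numbers, 7 for each row, row after row: the shift along the tool's x, y, z in units of 25 cm (1.0 is 25 cm), then the turn, a rotation vector about the tool's x, y, z in units of 0.5 rad (1.0 is 0.5 rad), then the opening, from 0 (shut) to 1 (fully open). In form: [tx, ty, tz, wx, wy, wz, claw, tx, ty, tz, wx, wy, wz, claw, ...]. A call has 1 to 12 rows; each row is the pose to reach, as a shift and turn from the pose commanded when the call began, along the tool's axes at that moment; what a row does not reach only later rows make up. A row lasts 1/12 s, in which the tool goes at most 41.7 mm and 7.16 degrees, less where a joint would pass 70% of its speed; a pose out of reach is approached as far as the arm can. A call with a number of a shift or a turn outside -1 to 1 is refused whole. A call with a gripper value outside its range is refused whole. The fingers move at their own pace and stop on an object; the grip force is fixed at half the most. Time passes only in rows, so rows that repeat a pose let the fingers close. It gives the time, the measured TCP pose, the force and the opening at its end, in the units of the state.
- bot.get_obs(): the state, without advancing time (a new reading comes with each control period).
- bot.camera(name): name is "side" or "top" or "wrist"; returns (picture, depth): 384x512x3 uint8, red, green, blue; 384x512 float32, m along the optical axis (not along the pixel's ray), 0 where there is no reading.
- bot.camera_params(name): a dict with "fx", "fy", "cx", "cy" (pixels), "T" (4x4, takes a point from camera to world coordinates); the wrist camera has in their place "tool_from_camera" (4x4, takes a point from camera to tool coordinates, whose origin is the TCP and whose axes are the tool frame's). Camera axes: x right, y up, looking along -z (the intrinsics and any distortion apply to the point x, -y, -z); pixel columns grow to the right and rows downward; lengths in m; the calibration is good to about 2 mm. The wrist camera is an equidistant fisheye: a pixel r from the principal point sees the ray r / f radians off the axis. A picture is of the moment at which its call begins: read the wrist's pose just before it. camera_params takes no time and is no camera call.
- bot.job_done(): hands the job in, once; it reports no verdict.
The state is a dict: "clock": time; "joint_pos": joint angles; "joint_vel": joint speeds; "tau": joint torques, N m; "eef_pos": TCP position; "tool_rot": TCP orientation; "ft_force": force on the tool from outside, world axes, zero at the start; "ft_torque": the same for the moment, N m; "grip_width": finger opening in m.
Only numpy, scipy, OpenCV 4.12 (cv2) and the standard library are available. Lean on these libraries where they do the work, as an engineer would, in place of code of your own. Each camera call takes 0.05 s, during which the arm holds its last target.

## Working session

There is one attempt and no reset: what is moved stays moved. The work goes in short steps, Python scripts to look and compute and a tool call to move; the robot and the scene stay as the last step left them, time stands still between calls to the robot, and variables do not carry over. Pictures are saved under pics/ and viewed, and the job is handed in when it is done.

Besides the shell and the picture viewer there is one more tool, called after ">>>" by a JSON object that holds its "op" and its "data", one argument or row to a line. apply_moves: Moves the arm, as the interface text tells. Its arguments: {"type":"object","properties":{"targets":{"type":"array"}},"required":["targets"]}

```bash
mkdir -p pics; ls; python3 - <<'E'
from workcell import bot
import cv2,numpy as np
o=bot.get_obs();print(o)
for n in ['side','top','wrist']:
    p,d=bot.camera(n);cv2.imwrite(f'pics/{n}0.png',p[:,:,::-1]);np.save(f'pics/{n}0d.npy',d);cv2.imwrite
    c=bot.camera_params(n);print(n,c)
E
```

```text
pics
{'clock': 0.0, 'joint_pos': array([-1.17300028e+00,  2.41412287e-01,  3.73815692e-03,  1.33521492e+00,
       -3.15224039e-05,  1.57079476e+00]), 'joint_vel': array([ 0.00027767,  0.00112802, -0.0001789 , -0.00088902, -0.00056036,
       -0.00045827]), 'tau': array([ 1.61585020e-03, -3.72320151e+01,  2.52407974e+01,  1.69173680e-02,
       -4.18131833e-05,  4.90799167e-06]), 'eef_pos': array([ 0.19344019, -0.46037987,  0.23041863]), 'tool_rot': array([ 0.39174738,  0.58955945, -0.39094696,  0.58831463]), 'ft_force': array([ 0.12525481, -0.50019275, -0.04405289]), 'ft_torque': array([ 0.07243312,  0.01995451, -0.00648937]), 'grip_width': 0.08549487764065812}
side {'fx': 374.87934726028675, 'fy': 374.87934726028675, 'cx': 256.3987661557869, 'cy': 192.59287533049508, 'T': array([[ 0.96852005,  0.18496443, -0.16660454,  0.39601252],
       [-0.24856721,  0.68217128, -0.68764575, -0.65676533],
       [-0.01353717,  0.70741112,  0.70667266,  0.74268738],
       [ 0.        ,  0.        ,  0.        ,  1.        ]])}
top {'fx': 443.0938423738628, 'fy': 443.0938423738628, 'cx': 262.54239573661727, 'cy': 191.31292025966664, 'T': array([[ 0.00583082,  0.98934602, -0.14546635,  0.35766636],
       [-0.9996569 ,  0.00205218, -0.02611257, -0.02123201],
       [-0.02553584,  0.1455687 ,  0.98901854,  1.39337948],
       [ 0.        ,  0.        ,  0.        ,  1.        ]])}
wrist {'fx': 297.3186396354542, 'fy': 297.3186396354542, 'cx': 257.4393261334079, 'cy': 188.4203248159898, 'tool_from_camera': array([[ 5.59304987e-04,  2.69651956e-01, -9.62957689e-01,
        -1.42777086e-01],
       [ 5.41140327e-06,  9.62957838e-01,  2.69652001e-01,
         6.90852372e-02],
       [ 9.99999844e-01, -1.56028661e-04,  5.37127926e-04,
         2.71966180e-04],
       [ 0.00000000e+00,  0.00000000e+00,  0.00000000e+00,
         1.00000000e+00]])}
```

View pics/top0.png

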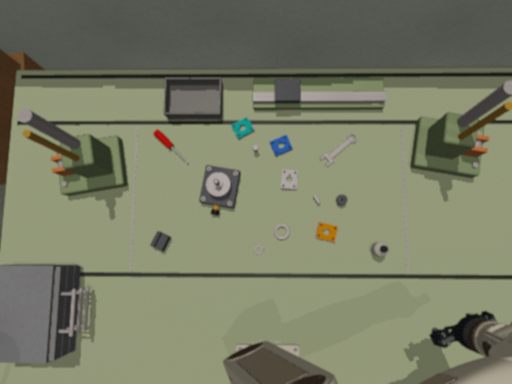

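View pics/side0.png

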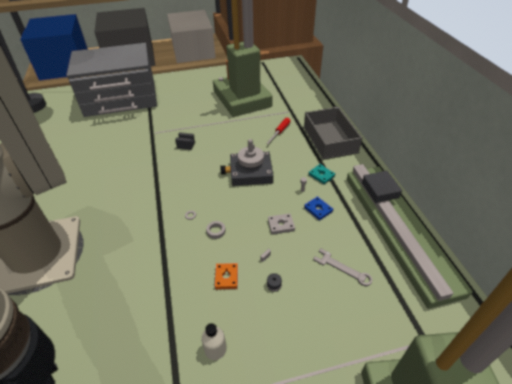

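View pics/wrist0.png

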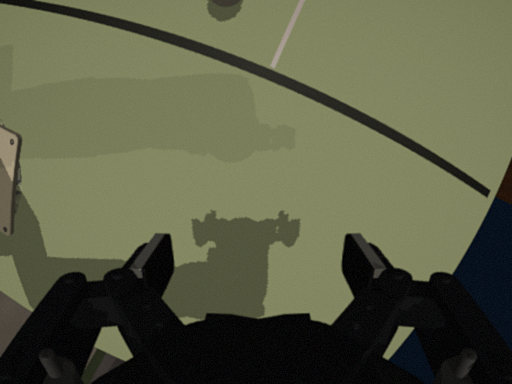

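Top view: station (219,186), spacer candidates: ring (282,231) vs small shim (259,250); plate candidates: grey (289,179), blue (281,146), orange (327,232), turquoise (243,128); cap candidates: dark cylinder (342,200), bottle (380,249), pin (255,150). I'll check with an enlarged crop.

```bash
cat > h.py <<'E'
from workcell import bot
import cv2,numpy as np
from scipy.spatial.transform import Rotation as R
def pix2w(c,u,v,z=None,depth=None):
    T=c['T'];d=np.array([(u-c['cx'])/c['fx'],-(v-c['cy'])/c['fy'],-1.])
    w=T[:3,:3]@d;o=T[:3,3]
    s=depth if depth is not None else (z-o[2])/w[2]
    return o+s*w
def w2pix(c,p):
    q=np.linalg.inv(c['T'])@np.r_[p,1];return c['cx']+c['fx']*q[0]/-q[2],c['cy']+c['fy']*q[1]/q[2]
def toolT():
    o=bot.get_obs();T=np.eye(4);T[:3,:3]=R.from_quat(o['tool_rot']).as_matrix();T[:3,3]=o['eef_pos'];return T
def wray(c,T,u,v):
    # ray in world for the wrist fisheye
    a=np.array([u-c['cx'],v-c['cy']]);r=np.hypot(*a);th=r/c['fx']
    k=np.sin(th)/max(r,1e-9)
    d=np.array([a[0]*k,-a[1]*k,-np.cos(th)])
    M=T@c['tool_from_camera'];return M[:3,3],M[:3,:3]@d
def wpix2w(c,T,u,v,z):
    o,d=wray(c,T,u,v);return o+d*(z-o[2])/d[2]
def w2wpix(c,T,p):
    q=np.linalg.inv(T@c['tool_from_camera'])@np.r_[p,1]
    x,y,z=q[0],-q[1],-q[2];rr=np.hypot(x,y);th=np.arctan2(rr,z);return c['cx']+c['fx']*th*x/rr,c['cy']+c['fx']*th*y/rr
def crop(p,x0,x1,y0,y1,s,f):
    cv2.imwrite(f,cv2.resize(p[y0:y1,x0:x1],None,fx=s,fy=s,interpolation=cv2.INTER_CUBIC))
E
python3 - <<'E'
from h import *
p=cv2.imread('pics/top0.png');crop(p,190,355,120,260,4.5,'pics/top0c.png')
p=cv2.imread('pics/side0.png');crop(p,170,340,130,300,3.5,'pics/side0c.png')
c=bot.camera_params('top');d=np.load('pics/top0d.npy')
for n,u,v,z in [('station',218,184,.07),('post',217,182,.12),('spacer',282,231,.016),('plate',289,179,.014),('cap',342,200,.026),('shim',259,250,.005)]:
    print(n,pix2w(c,u,v,z),pix2w(c,u,v,depth=d[v,u]))
E
```

```text
station [0.57446464 0.14907443 0.07      ] [0.56950784 0.14518061 0.10025728]
post [0.57219094 0.14569254 0.12      ] [0.57286253 0.14621511 0.11601361]
spacer [ 0.43607729 -0.04590405  0.016     ] [ 0.43669061 -0.04609703  0.00522629]
plate [ 0.59999431 -0.06810301  0.014     ] [ 0.60313847 -0.06871115 -0.00389719]
cap [ 0.53210019 -0.23144773  0.026     ] [ 0.53179998 -0.23108593  0.02835339]
shim [0.37747427 0.02536344 0.005     ] [ 0.37757631  0.02560348 -0.00215237]
```

View pics/top0c.png

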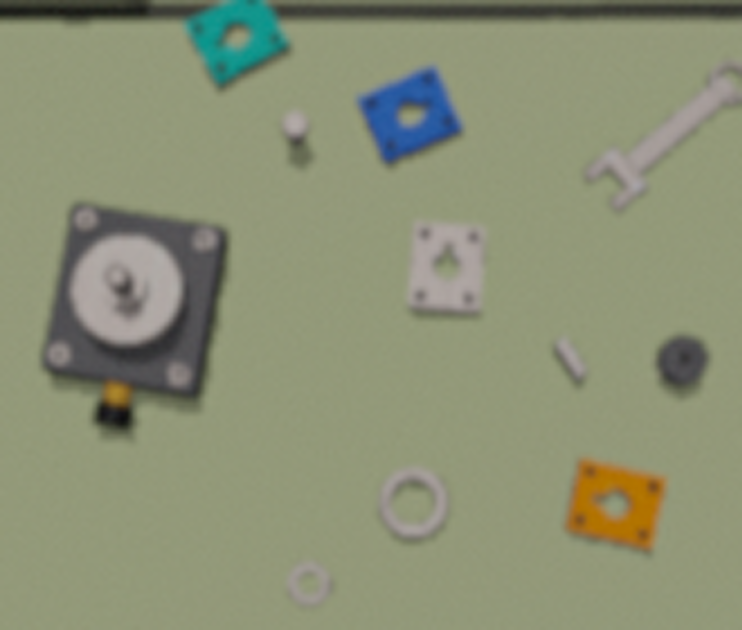

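View pics/side0c.png

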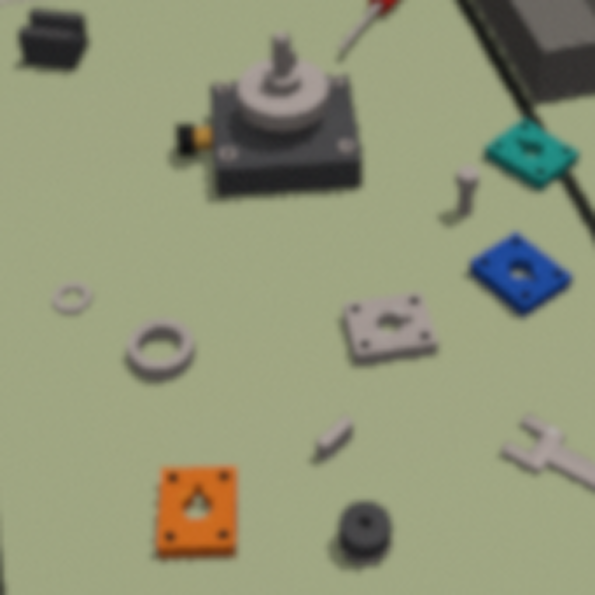

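```bash
cat >> h.py <<'E'
def goal(p,yaw,down=True):
    """units for shift/turn so that TCP at p, tool z (jaw) at world angle yaw"""
    T=toolT();z=np.array([np.cos(yaw),np.sin(yaw),0]);x=np.array([0,0,-1.]);y=np.cross(z,x)
    G=np.c_[x,y,z];s=T[:3,:3].T@(np.array(p)-T[:3,3]);w=(R.from_matrix(T[:3,:3]).inv()*R.from_matrix(G)).as_rotvec()
    print('shift',np.round(s/.25,4),'turn',np.round(w/.5,4))
def st():
    o=bot.get_obs();T=toolT();print('t',round(o['clock'],2),'p',o['eef_pos'].round(4),'yaw',round(np.degrees(np.arctan2(T[1,2],T[0,2])),2),'xaxis',T[:3,0].round(4),'F',o['ft_force'].round(2),'M',o['ft_torque'].round(3),'w',round(o['grip_width'],4),'j',o['joint_pos'].round(2))
E
python3 - <<'E'
from h import *
st()
for y in (90,-90,60,-30): print(y);goal([0.45,-0.0,0.25],np.radians(y))
E
```

```text
t 0.15 p [ 0.1935 -0.4605  0.2306] yaw -67.21 xaxis [-6.0e-04  1.5e-03 -1.0e+00] F [ 0.58 -0.1  -0.36] M [-0.004 -0.019 -0.005] w 0.0853 j [-1.17  0.24  0.    1.34  0.    1.57]
90
shift [-0.0754  1.6595 -1.3009] turn [-5.4875e+00 -8.0000e-04 -4.4000e-03]
-90
shift [-0.0754  1.6595 -1.3009] turn [ 7.957e-01 -3.200e-03  6.000e-04]
60
shift [-0.0754  1.6595 -1.3009] turn [-4.4403e+00 -1.7000e-03 -3.6000e-03]
-30
shift [-0.0754  1.6595 -1.3009] turn [-1.2987e+00 -3.1000e-03 -1.1000e-03]
```

>>> {"op": "apply_moves", "data": {
  "targets": [-0.04,0.83,-0.65,0,0,0,1,-0.04,0.83,-0.65,0,0,0,1,-0.04,0.83,-0.65,0,0,0,1,-0.04,0.83,-0.65,0,0,0,1,-0.04,0.83,-0.65,0,0,0,1,-0.04,0.83,-0.65,0,0,0,1,-0.04,0.83,-0.65,0,0,0,1,-0.04,0.83,-0.65,0,0,0,1]
}}

```text
clock: 0.82
eef_pos: [0.3231, -0.228, 0.2414]
tool_rot: [0.39, 0.59, -0.389, 0.59]
ft_force: [0.0, -0.6, -0.4]
grip_width: 0.085
```

```bash
python3 - <<'E'
from h import *
st()
p,d=bot.camera('wrist');cv2.imwrite('pics/w1.png',p[:,:,::-1])
for y in (-90,90): goal([0.45,-0.0,0.25],np.radians(y))
E
```

```text
t 0.82 p [ 0.3231 -0.228   0.2414] yaw -66.87 xaxis [ 4.e-04  7.e-04 -1.e+00] F [ 0.05 -0.6  -0.38] M [-0.003 -0.014 -0.014] w 0.085 j [-0.62  0.03 -0.22  1.33  0.    2.12]
shift [-0.0351  0.8283 -0.6456] turn [8.037e-01 5.000e-04 4.000e-04]
shift [-0.0351  0.8283 -0.6456] turn [-5.4794e+00 -5.0000e-04  7.0000e-04]
```

View pics/w1.png

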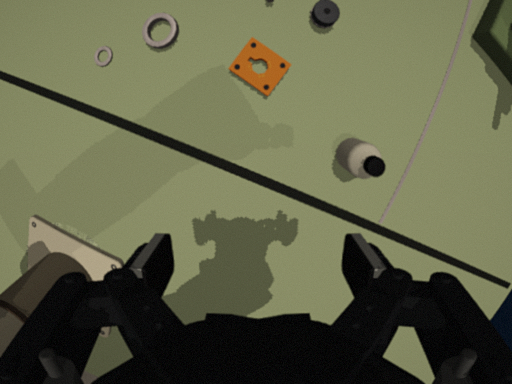

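>>> {"op": "apply_moves", "data": {
  "targets": [-0.04,0.83,-0.65,-1,0,0,1,-0.04,0.83,-0.65,-1,0,0,1,-0.04,0.83,-0.65,-1,0,0,1,-0.04,0.83,-0.65,-1,0,0,1,-0.04,0.83,-0.65,-1,0,0,1,-0.04,0.83,-0.65,-1,0,0,1,-0.04,0.83,-0.65,-1,0,0,1]
}}

```text
clock: 1.45
eef_pos: [0.4528, 0.002, 0.2511]
tool_rot: [0.233, 0.667, -0.232, 0.668]
ft_force: [0.8, 0.5, 0.1]
grip_width: 0.0856
```

>>> {"op": "apply_moves", "data": {
  "targets": [0,0,0,-1,0,0,1,0,0,0,-1,0,0,1,0,0,0,-1,0,0,1,0,0,0,-1,0,0,1]
}}

```text
clock: 1.78
eef_pos: [0.4506, -0.0019, 0.2508]
tool_rot: [0.059, 0.705, -0.06, 0.704]
ft_force: [-0.0, 0.4, 0.3]
grip_width: 0.0854
```

>>> {"op": "apply_moves", "data": {
  "targets": [0,0,0,-1,0,0,1,0,0,0,-1,0,0,1,0,0,0,-1,0,0,1,0,0,0,-1,0,0,1]
}}

```text
clock: 2.12
eef_pos: [0.4505, -0.0023, 0.2509]
tool_rot: [-0.117, 0.698, 0.116, 0.697]
ft_force: [1.3, 0.1, 0.6]
grip_width: 0.0857
```

>>> {"op": "apply_moves", "data": {
  "targets": [0,0,0,-1,0,0,1,0,0,0,-1,0,0,1,0,0,0,-1,0,0,1,0,0,0,-1,0,0,1]
}}

```text
clock: 2.45
eef_pos: [0.4505, -0.0023, 0.2509]
tool_rot: [-0.285, 0.647, 0.285, 0.647]
ft_force: [-0.2, -0.8, -0.4]
grip_width: 0.0855
```

>>> {"op": "apply_moves", "data": {
  "targets": [0,0,0,-1,0,0,1,0,0,0,-1,0,0,1,0,0,0,-1,0,0,1,0,0,0,-1,0,0,1]
}}

```text
clock: 2.78
eef_pos: [0.4505, -0.0023, 0.2509]
tool_rot: [-0.436, 0.557, 0.437, 0.556]
ft_force: [-1.0, 0.9, -0.0]
grip_width: 0.0852
```

>>> {"op": "apply_moves", "data": {
  "targets": [0,0,0,-0.48,0,0,1,0,0,0,-0.48,0,0,1,0,0,0,-0.48,0,0,1]
}}

```text
clock: 3.03
eef_pos: [0.4505, -0.0022, 0.2509]
tool_rot: [-0.499, 0.501, 0.499, 0.501]
ft_force: [0.4, -0.2, -0.1]
grip_width: 0.0854
```

```bash
python3 - <<'E'
from h import *
st()
np.save('pics/T2.npy',toolT())
p,d=bot.camera('wrist');cv2.imwrite('pics/w2.png',p[:,:,::-1])
E
```

```text
t 3.03 p [ 0.4505 -0.0022  0.2509] yaw 89.74 xaxis [-8.e-04 -5.e-04 -1.e+00] F [ 0.35 -0.17 -0.08] M [-0.031 -0.02   0.007] w 0.0854 j [-0.    0.13 -0.08  1.36 -0.   -0.  ]
```

View pics/w2.png

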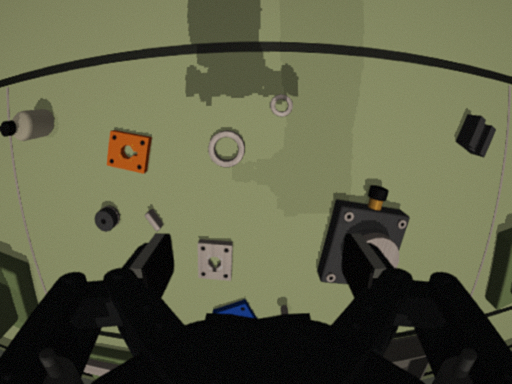

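```bash
python3 - <<'E'
from h import *
p=cv2.imread('pics/w2.png')
crop(p,90,290,90,290,4,'pics/w2c.png')
crop(p,300,430,170,300,5,'pics/w2s.png')
E
```

```text
(no output)
```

View pics/w2c.png

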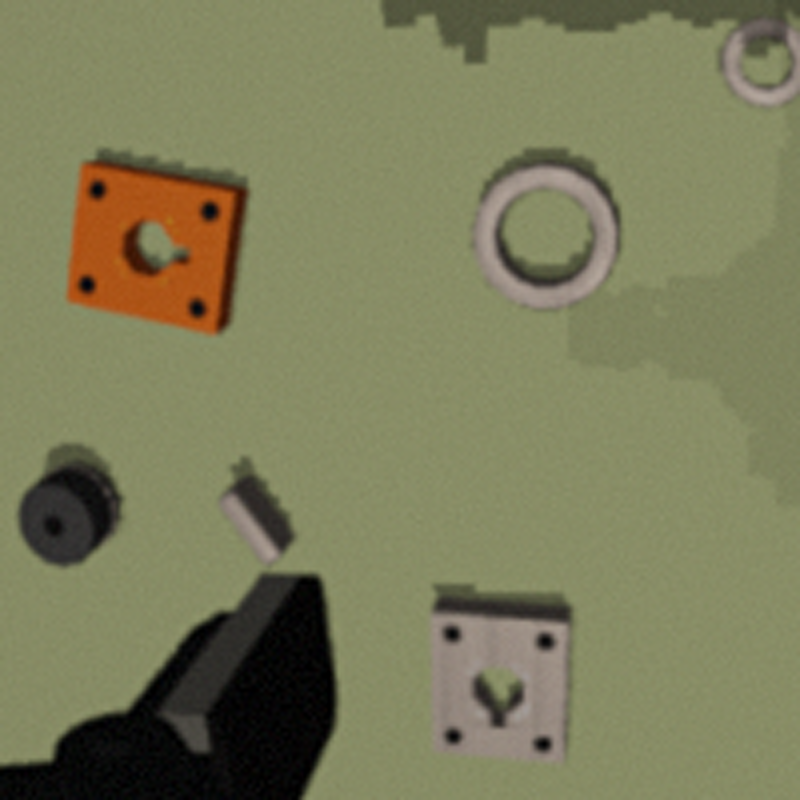

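View pics/w2s.png

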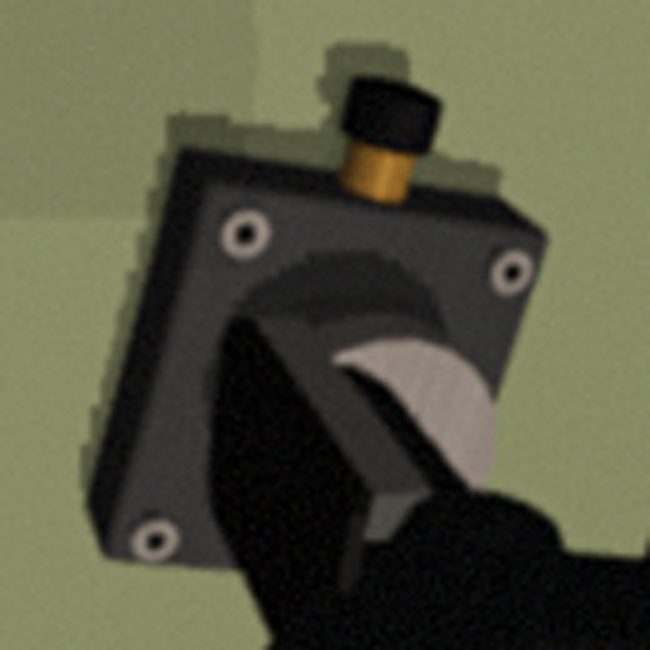

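```bash
python3 - <<'E'
from h import *
c=bot.camera_params('wrist');T=np.load('pics/T2.npy')
f=lambda x,y,z:wpix2w(c,T,90+x/4,90+y/4,z)
print('spacer',f(546,236,.016), [f(*q,.016).round(4) for q in [(474,236),(619,236),(546,163),(546,310)]])
H=[f(*q,.014) for q in [(452,634),(545,640),(543,743),(453,736)]]
print('holes',np.round(H,4),np.mean(H,0)); 
for a,b in((0,3),(1,2),(0,1),(3,2)): v=H[b]-H[a];print(np.linalg.norm(v),np.degrees(np.arctan2(v[1],v[0])))
print('bore',f(498,690,.014),'keyend',f(499,724,.014))
print('cap',f(60,520,.026))
t=bot.camera_params('top')
for n,q,z in [('spacer',(282,231.3),.016)]: print(pix2w(t,*q,z))
g=lambda x,y,z:pix2w(t,190+x/4.5,120+y/4.5,z)
print('top: spacer',g(413,502,.016),'plate holes',np.mean([g(*q,.014) for q in[(425,233),(474,237),(468,299),(419,295)]],0),'cap',g(683,357,.026))
sc=[g(*q,.034) for q in[(86,218),(205,239),(179,374),(59,353)]];print('station screws',np.round(sc,4),np.mean(sc,0))
for a,b in((3,0),(2,1),(1,0),(2,3)): v=sc[b]-sc[a];print(np.linalg.norm(v),np.degrees(np.arctan2(v[1],v[0])))
s=lambda x,y,z:wpix2w(c,T,300+x/5,170+y/5,z)
sc=[s(*q,.034) for q in[(246,233),(512,271),(155,540)]];print('wrist screws',np.round(sc,4))
for a,b in((0,1),(0,2)): v=sc[b]-sc[a];print(np.linalg.norm(v),np.degrees(np.arctan2(v[1],v[0])))
print('centre',(sc[1]+sc[2])/2,'disc top centre', g(127,290,.07))
E
```

```text
spacer [ 0.43579056 -0.04166845  0.016     ] [array([ 0.4354, -0.0651,  0.016 ]), array([ 0.436 , -0.0182,  0.016 ]), array([ 0.4122, -0.0412,  0.016 ]), array([ 0.4601, -0.0423,  0.016 ])]
holes [[ 0.5787 -0.0812  0.014 ]
 [ 0.5806 -0.0473  0.014 ]
 [ 0.6246 -0.0503  0.014 ]
 [ 0.6225 -0.0844  0.014 ]] [ 0.60160751 -0.06578444  0.014     ]
0.04384888893434569 -4.1982263745579464
0.044154793495625254 -3.78034893889646
0.03386530188139648 86.86331093533677
0.034183045583194245 86.34261907144779
bore [ 0.6017519  -0.06576677  0.014     ] keyend [ 0.61654924 -0.06638021  0.014     ]
cap [ 0.53270259 -0.22550725  0.026     ]
[ 0.43514997 -0.04590353  0.016     ]
top: spacer [ 0.43435714 -0.04521516  0.016     ] plate holes [ 0.59968982 -0.06879926  0.014     ] cap [ 0.5341799  -0.23080427  0.026     ]
station screws [[0.6297 0.1827 0.034 ]
 [0.6149 0.0994 0.034 ]
 [0.5205 0.1159 0.034 ]
 [0.5348 0.1991 0.034 ]] [0.5749976  0.14927717 0.034     ]
0.09631572189640675 -9.847127820245024
0.09589568785673923 -9.926506758768955
0.08460100931973444 79.92686104028573
0.08446753918341224 80.21148322367334
wrist screws [[0.5232 0.1205 0.034 ]
 [0.5374 0.2043 0.034 ]
 [0.6191 0.1041 0.034 ]]
0.08503221855010516 80.39382179253673
0.09725841575076333 -9.696292884656273
centre [0.5782133  0.15419712 0.034     ] disc top centre [0.57309925 0.14837006 0.07      ]
```

```bash
python3 - <<'E'
from h import *
goal([0.4357,-0.043,0.03],np.radians(90))
goal([0.4357,-0.043,0.002],np.radians(90))
E
```

```text
shift [ 0.8839  0.0571 -0.1642] turn [-0.0167 -0.0008 -0.0013]
shift [ 0.9959  0.057  -0.1642] turn [-0.0167 -0.0008 -0.0013]
```

>>> {"op": "apply_moves", "data": {
  "targets": [0.2,0.057,-0.164,-0.017,0,0,1,0.6,0.057,-0.164,-0.017,0,0,1,0.88,0.057,-0.164,-0.017,0,0,1,0.88,0.057,-0.164,-0.017,0,0,1,0.88,0.057,-0.164,-0.017,0,0,1,0.88,0.057,-0.164,-0.017,0,0,1,0.92,0.057,-0.164,-0.017,0,0,1,0.96,0.057,-0.164,-0.017,0,0,1,0.99,0.057,-0.164,-0.017,0,0,1,0.994,0.057,-0.164,-0.017,0,0,0.8,0.994,0.057,-0.164,-0.017,0,0,0.4,0.994,0.057,-0.164,-0.017,0,0,0.4]
}}

```text
clock: 4.08
eef_pos: [0.4366, -0.0418, 0.0033]
tool_rot: [0.501, -0.499, -0.501, -0.499]
ft_force: [-0.1, -0.6, -0.2]
grip_width: 0.0513
```

```bash
python3 - <<'E'
from h import *
st()
E
```

```text
t 4.08 p [ 0.4366 -0.0418  0.0033] yaw 90.2 xaxis [ 1.e-03 -2.e-04 -1.e+00] F [-0.09 -0.56 -0.19] M [ 0.004  0.039 -0.043] w 0.0513 j [-0.1   0.37 -0.5   0.71 -0.   -0.1 ]
```

>>> {"op": "apply_moves", "data": {
  "targets": [0,0,0,0,0,0,0.4,0,0,0,0,0,0,0.4,0,0,0,0,0,0,0.4]
}}

```text
clock: 4.33
eef_pos: [0.4368, -0.0418, 0.0042]
tool_rot: [0.502, -0.499, -0.5, -0.499]
ft_force: [-1.1, -0.3, 5.6]
grip_width: 0.0455
```

```bash
python3 - <<'E'
from h import *
st()
E
```

```text
t 4.33 p [ 0.4368 -0.0418  0.0042] yaw 90.24 xaxis [ 2.1e-03 -8.0e-04 -1.0e+00] F [-1.14 -0.32  5.65] M [-0.161  0.398 -0.035] w 0.0455 j [-0.1   0.37 -0.5   0.71 -0.   -0.1 ]
```

```bash
python3 - <<'E'
from h import *
p,d=bot.camera('wrist');crop(p[:,:,::-1],100,412,180,384,2.5,'pics/w3.png')
st()
E
```

```text
t 4.38 p [ 0.4367 -0.0418  0.0042] yaw 90.24 xaxis [ 2.e-03 -8.e-04 -1.e+00] F [-0.84 -0.25  5.94] M [-0.16   0.403  0.035] w 0.0454 j [-0.1   0.37 -0.5   0.71 -0.   -0.1 ]
```

View pics/w3.png

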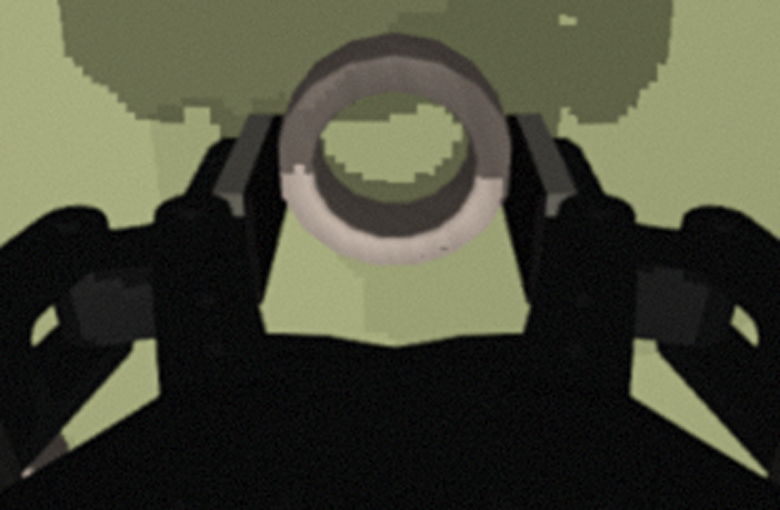

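>>> {"op": "apply_moves", "data": {
  "targets": [-0.012,0,0,0,0,0,0.8,-0.012,0,0,0,0,0,0.8,-0.012,0,0,0,0,0,0.8,-0.012,0,0,0.25,0,0,0.8,-0.012,0,0,0.5,0,0,0.8,-0.012,0,0,0.75,0,0,0.8,-0.012,0,0,1,0,0,0.8]
}}

```text
clock: 4.97
eef_pos: [0.4361, -0.0415, 0.0058]
tool_rot: [-0.36, 0.608, 0.36, 0.609]
ft_force: [0.5, -0.2, -0.7]
grip_width: 0.0689
```

>>> {"op": "apply_moves", "data": {
  "targets": [0,0,0,1,0,0,0.8,0,0,0,1,0,0,0.8,0,0,0,1,0,0,0.8,0,0,0,1,0,0,0.8]
}}

```text
clock: 5.3
eef_pos: [0.4361, -0.0414, 0.0058]
tool_rot: [-0.199, 0.679, 0.199, 0.679]
ft_force: [0.4, -1.4, 0.4]
grip_width: 0.0682
```

>>> {"op": "apply_moves", "data": {
  "targets": [0,0,0,1,0,0,0.8,0,0,0,1,0,0,0.8,0,0,0,1,0,0,0.8,0,0,0,1,0,0,0.8]
}}

```text
clock: 5.63
eef_pos: [0.4361, -0.0414, 0.0058]
tool_rot: [-0.024, 0.707, 0.025, 0.707]
ft_force: [-0.1, -0.5, 0.3]
grip_width: 0.0685
```

```bash
python3 - <<'E'
from h import *
st()
goal([0.4367,-0.0418,0.0065],0)
E
```

```text
t 5.63 p [ 0.4361 -0.0414  0.0058] yaw 3.97 xaxis [ 2.e-04  1.e-04 -1.e+00] F [-0.09 -0.5   0.26] M [-0.026  0.016 -0.014] w 0.0685 j [-0.09  0.36 -0.49  0.71  0.    1.41]
shift [-0.0027 -0.0016  0.0023] turn [ 0.1386  0.0003 -0.0002]
```

Turn the last bit and close.

>>> {"op": "apply_moves", "data": {
  "targets": [-0.003,0,0,0.138,0,0,0.8,-0.003,0,0,0.138,0,0,0.4,-0.003,0,0,0.138,0,0,0.4,-0.003,0,0,0.138,0,0,0.4,-0.003,0,0,0.138,0,0,0.4,-0.003,0,0,0.138,0,0,0.4]
}}

```text
clock: 6.13
eef_pos: [0.4362, -0.0415, 0.0071]
tool_rot: [-0.003, 0.707, 0.003, 0.707]
ft_force: [-2.2, 0.3, 4.8]
grip_width: 0.0444
```

```bash
python3 - <<'E'
from h import *
st()
E
```

```text
t 6.13 p [ 0.4362 -0.0415  0.0071] yaw 0.48 xaxis [ 6.e-04  0.e+00 -1.e+00] F [-2.19  0.32  4.83] M [-0.042  0.319  0.038] w 0.0444 j [-0.09  0.36 -0.49  0.72  0.    1.47]
```

>>> {"op": "apply_moves", "data": {
  "targets": [-0.04,0,0,0,0,0,0.4,-0.15,0,0,0,0,0,0.4,-0.3,0,0.1,0,0,0,0.4,-0.45,0.1,0.2,0,0,0,0.4,-0.6,0.2,0.3,0,0,0,0.4,-0.75,0.3,0.4,0,0,0,0.4,-0.8,0.4,0.5,0,0,0,0.4,-0.8,0.4,0.56,0,0,0,0.4,-0.8,0.4,0.56,0,0,0,0.4,-0.8,0.4,0.56,0,0,0,0.4]
}}

```text
clock: 6.97
eef_pos: [0.5768, 0.0606, 0.2064]
tool_rot: [-0.003, 0.707, 0.003, 0.707]
ft_force: [-0.6, -0.0, -2.0]
grip_width: 0.0445
```

```bash
python3 - <<'E'
from h import *
st()
np.save('pics/T4.npy',toolT())
p,d=bot.camera('wrist');cv2.imwrite('pics/w4.png',p[:,:,::-1]);np.save('pics/w4d.npy',d)
st()
E
```

```text
t 6.97 p [0.5768 0.0606 0.2064] yaw 0.57 xaxis [ 0.0011  0.     -1.    ] F [-0.59 -0.04 -2.01] M [-0.024  0.061  0.005] w 0.0445 j [ 0.1   0.41  0.18  1.34 -0.    1.67]
t 7.02 p [0.5749 0.0597 0.2054] yaw 0.49 xaxis [-2.3e-03 -4.0e-04 -1.0e+00] F [-1.09 -1.29 -1.55] M [ 0.06   0.046 -0.055] w 0.0448 j [ 0.1   0.41  0.18  1.34 -0.    1.67]
```

View pics/w4.png

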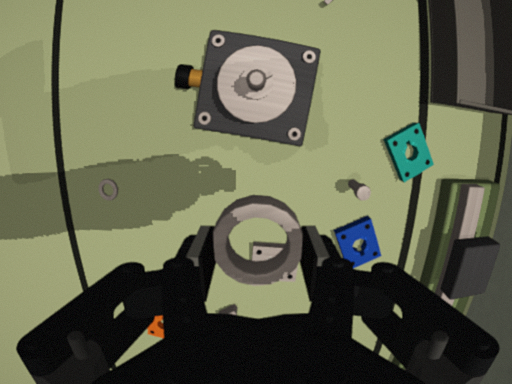

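```bash
python3 - <<'E'
from h import *
p=cv2.imread('pics/w4.png')
crop(p,170,330,20,160,5,'pics/w4s.png')
E
```

```text
(no output)
```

View pics/w4s.png

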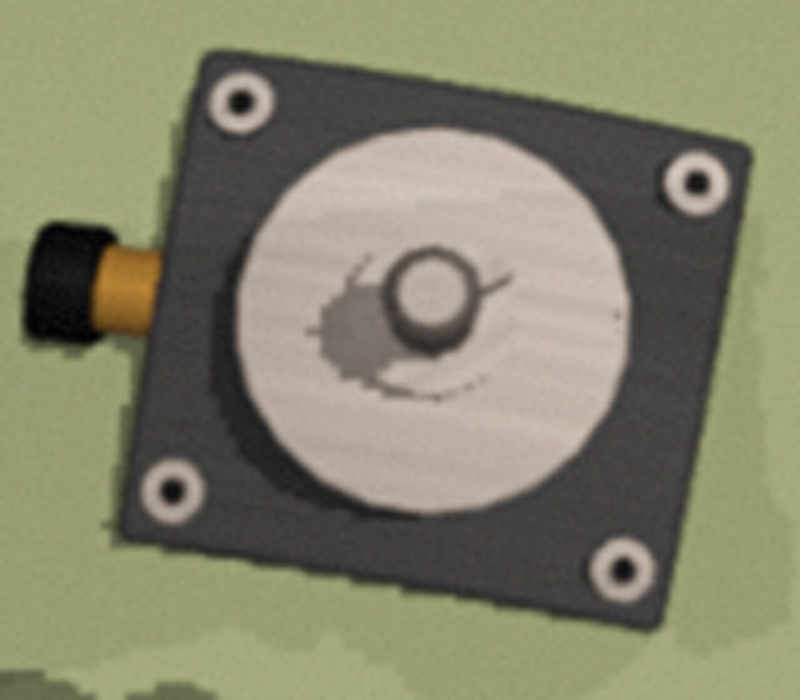

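```bash
python3 - <<'E'
from h import *
c=bot.camera_params('wrist');T=np.load('pics/T4.npy')
f=lambda x,y,z:wpix2w(c,T,170+x/5,20+y/5,z)
sc=[f(*q,.034) for q in[(241,102),(697,183),(624,569),(173,491)]];print(np.round(sc,4),'screw centre',np.mean(sc,0))
for a,b in((0,1),(3,2),(3,0),(2,1)): v=sc[b]-sc[a];print(round(np.linalg.norm(v),4),np.degrees(np.arctan2(v[1],v[0])))
d=[f(*q,.07) for q in[(236,313),(632,318),(440,127),(432,514)]];print('disc',np.round(d,4),(d[0][0]+d[1][0])/2,(d[2][1]+d[3][1])/2)
print('posttop',f(432,292,.12))
M=T@c['tool_from_camera'];print('cam',M[:3,3])
for q in[(480,290),(512,275)]: print('key line z98',f(*q,.098),'z83',f(*q,.083))
E
```

```text
[[0.5352 0.2016 0.034 ]
 [0.6312 0.1852 0.034 ]
 [0.6171 0.1015 0.034 ]
 [0.5211 0.1177 0.034 ]] screw centre [0.5761701  0.15153067 0.034     ]
0.0973 -9.697162083115987
0.0973 -9.54421163512152
0.0851 80.46923403888573
0.0849 80.46624665760875
disc [[0.5395 0.1525 0.07  ]
 [0.613  0.1522 0.07  ]
 [0.577  0.188  0.07  ]
 [0.5763 0.1144 0.07  ]] 0.5762563725126391 0.15119923416920333
posttop [0.57602904 0.15131851 0.12      ]
cam [0.57683446 0.12891524 0.3491345 ]
key line z98 [0.58391231 0.15391504 0.098     ] z83 [0.58433507 0.15540825 0.083     ]
key line z98 [0.58920031 0.15658381 0.098     ] z83 [0.58993891 0.15823642 0.083     ]
```

```bash
python3 - <<'E'
from h import *
p=cv2.imread('pics/w4.png')
crop(p,195,325,180,300,6,'pics/w4r.png')
c=bot.camera_params('wrist');I=np.eye(4)
for x,r in((-.0089,.024),(-.0089,.016),(.0071,.016),(.0071,.024)):
    a=np.radians(np.arange(0,360,45));print(x,r,[tuple(((np.array(w2wpix(c,I,[x,r*np.cos(t),r*np.sin(t)]))-[195,180])*6).round(0)) for t in a])
E
```

```text
-0.0089 0.024 [(np.float64(365.0), np.float64(135.0)), (np.float64(575.0), np.float64(217.0)), (np.float64(650.0), np.float64(404.0)), (np.float64(558.0), np.float64(575.0)), (np.float64(366.0), np.float64(642.0)), (np.float64(173.0), np.float64(574.0)), (np.float64(81.0), np.float64(403.0)), (np.float64(154.0), np.float64(217.0))]
-0.0089 0.016 [(np.float64(365.0), np.float64(229.0)), (np.float64(504.0), np.float64(282.0)), (np.float64(556.0), np.float64(405.0)), (np.float64(496.0), np.float64(521.0)), (np.float64(366.0), np.float64(567.0)), (np.float64(235.0), np.float64(521.0)), (np.float64(175.0), np.float64(405.0)), (np.float64(226.0), np.float64(282.0))]
0.0071 0.016 [(np.float64(366.0), np.float64(164.0)), (np.float64(492.0), np.float64(213.0)), (np.float64(539.0), np.float64(327.0)), (np.float64(486.0), np.float64(435.0)), (np.float64(366.0), np.float64(479.0)), (np.float64(247.0), np.float64(435.0)), (np.float64(193.0), np.float64(327.0)), (np.float64(240.0), np.float64(213.0))]
0.0071 0.024 [(np.float64(366.0), np.float64(78.0)), (np.float64(556.0), np.float64(153.0)), (np.float64(625.0), np.float64(326.0)), (np.float64(543.0), np.float64(486.0)), (np.float64(366.0), np.float64(549.0)), (np.float64(190.0), np.float64(486.0)), (np.float64(107.0), np.float64(326.0)), (np.float64(175.0), np.float64(153.0))]
```

View pics/w4r.png

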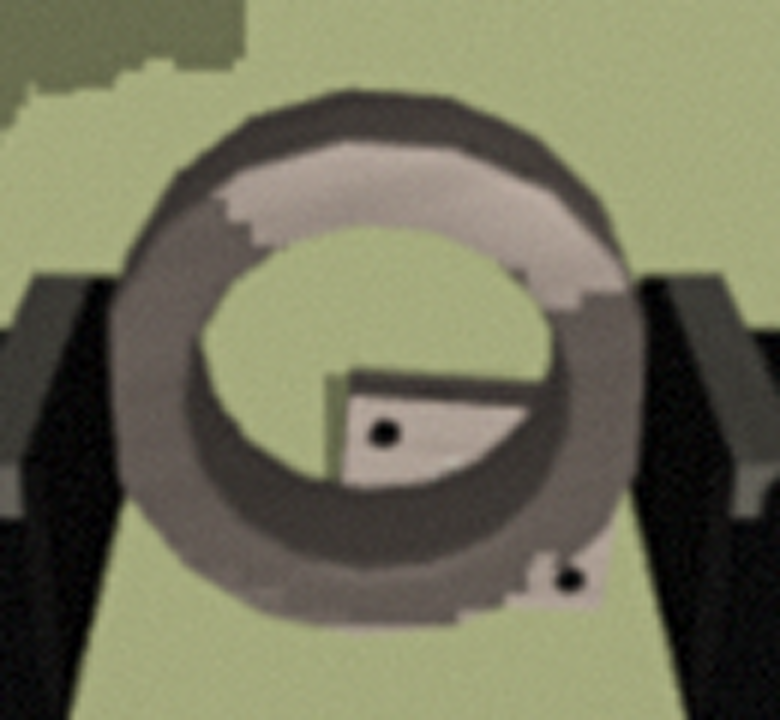

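```bash
python3 - <<'E'
from h import *
d=np.load('pics/w4d.npy');c=bot.camera_params('wrist');I=np.eye(4)
def P(u,v):
    o,r=wray(c,I,u,v);M=c['tool_from_camera'];rc=M[:3,:3].T@r
    return o+r*d[int(round(v)),int(round(u))]/(-rc[2])
for q in[(378,185),(378,600),(150,390),(605,390),(180,250),(560,260),(250,580),(540,560)]:
    u,v=195+q[0]/6,180+q[1]/6;print(q,P(u,v).round(4))
# disc/bench check
T=np.load('pics/T4.npy')
for q in[(215,80),(280,110),(207,45),(256,80),(120,120)]:
    p=P(*q);print(q,(T[:3,:3]@p+T[:3,3]).round(4))
E
```

```text
(378, 185) [-0.0092  0.0199  0.0011]
(378, 600) [-0.0094 -0.0191  0.0011]
(150, 390) [-0.0092  0.0015 -0.018 ]
(605, 390) [-0.0083  0.0011  0.0202]
(180, 250) [-0.0104  0.0147 -0.0148]
(560, 260) [-0.0097  0.0136  0.0158]
(250, 580) [-0.0081 -0.0179 -0.0102]
(540, 560) [-0.0087 -0.0155  0.0153]
(215, 80) [0.5325 0.1582 0.0352]
(280, 110) [0.5981 0.1268 0.0695]
(207, 45) [0.523  0.1974 0.0318]
(256, 80) [0.5757 0.15   0.1208]
(120, 120) [0.4055 0.1186 0.0005]
```

```bash
python3 - <<'E'
from h import *
bot.camera('wrist')
st();T=toolT();np.save('pics/T5.npy',T)
p,d=bot.camera('wrist');cv2.imwrite('pics/w5.png',p[:,:,::-1]);st()
p=cv2.imread('pics/w5.png')
crop(p,170,330,20,160,5,'pics/w5s.png')
E
```

```text
t 7.07 p [0.5739 0.0591 0.205 ] yaw 0.43 xaxis [-3.7e-03 -6.0e-04 -1.0e+00] F [-0.94 -1.   -2.  ] M [-0.027  0.017 -0.003] w 0.0448 j [ 0.1   0.41  0.17  1.34 -0.    1.67]
t 7.12 p [0.5735 0.0588 0.205 ] yaw 0.38 xaxis [-4.e-03 -6.e-04 -1.e+00] F [-0.56  0.53 -1.21] M [-0.001  0.035 -0.032] w 0.0445 j [ 0.1   0.41  0.17  1.34 -0.    1.67]
```

View pics/w5s.png

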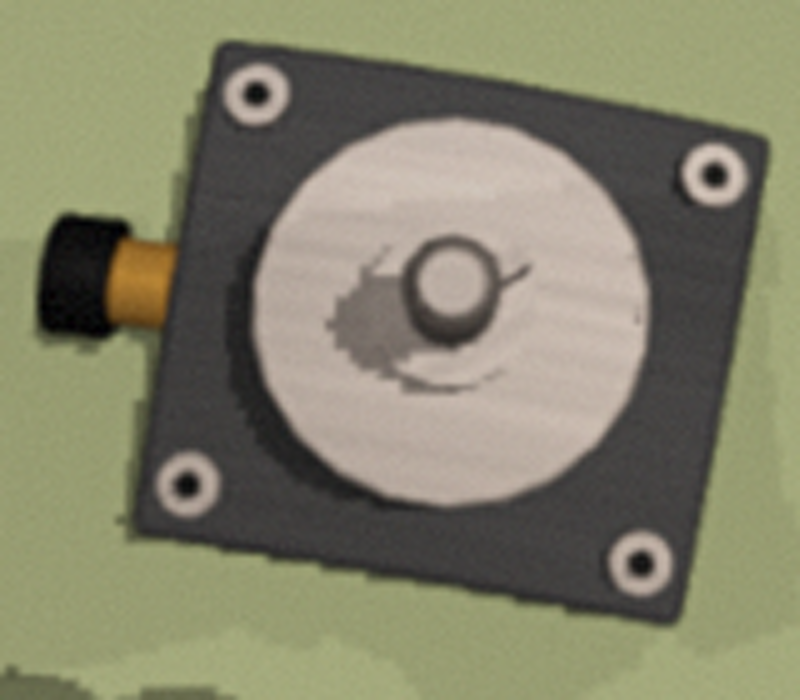

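```bash
python3 - <<'E'
from h import *
c=bot.camera_params('wrist');T=np.load('pics/T5.npy')
f=lambda x,y,z:wpix2w(c,T,170+x/5,20+y/5,z)
sc=[f(*q,.034) for q in[(256,94),(714,175),(640,564),(187,485)]];print('screw centre',np.mean(sc,0))
d=[f(*q,.07) for q in[(252,303),(650,307),(458,117),(450,507)]];print('disc',(d[0][0]+d[1][0])/2,(d[2][1]+d[3][1])/2)
print('posttop',f(452,282,.12))
C=np.array([f(452,282,.12)[0],f(452,282,.12)[1]])
# candidate key outlines for angle a: project top-face corners & lower edges
for a in (10,15,20,25,30,35):
    e=np.array([np.cos(np.radians(a)),np.sin(np.radians(a))]);n=np.array([-e[1],e[0]])
    out=[]
    for z in(.098,.083):
        for s in(-.002,.002):
            for r in(.008,.0145):
                q=w2wpix(c,T,np.r_[C+e*r+n*s,z]);out.append((round((q[0]-170)*5),round((q[1]-20)*5)))
    print(a,out)
goal([.5755,.1511,.13],0)
E
```

```text
screw centre [0.57594766 0.15143119 0.034     ]
disc 0.5760783223183928 0.15126040555438397
posttop [0.5759493  0.15129581 0.12      ]
10 [(501, 300), (540, 294), (497, 276), (536, 270), (498, 307), (534, 302), (494, 285), (531, 280)]
15 [(501, 295), (539, 286), (495, 272), (533, 263), (498, 303), (534, 295), (492, 282), (528, 273)]
20 [(501, 291), (538, 279), (493, 269), (530, 257), (498, 299), (533, 288), (490, 278), (525, 267)]
25 [(500, 287), (536, 271), (490, 265), (526, 250), (497, 295), (531, 281), (488, 275), (521, 260)]
30 [(499, 283), (534, 264), (487, 262), (522, 244), (496, 291), (528, 274), (485, 272), (517, 255)]
35 [(498, 279), (530, 257), (484, 259), (517, 238), (495, 288), (525, 267), (482, 269), (513, 249)]
shift [0.2996 0.3694 0.0115] turn [ 0.0134 -0.008   0.0011]
```

>>> {"op": "apply_moves", "data": {
  "targets": [0,0.15,0.011,0.013,-0.008,0,0.4,0,0.3,0.011,0.013,-0.008,0,0.4,0,0.37,0.011,0.013,-0.008,0,0.4,0.05,0.37,0.011,0.013,-0.008,0,0.4,0.14,0.37,0.011,0.013,-0.008,0,0.4,0.22,0.37,0.011,0.013,-0.008,0,0.4,0.28,0.37,0.011,0.013,-0.008,0,0.4,0.33,0.37,0.011,0.013,-0.008,0,0.4,0.36,0.37,0.011,0.013,-0.008,0,0.4,0.376,0.37,0.011,0.013,-0.008,0,0.4,0.376,0.37,0.011,0.013,-0.008,0,0.4]
}}

```text
clock: 8.03
eef_pos: [0.5763, 0.1511, 0.1115]
tool_rot: [-0.0, 0.707, -0.0, 0.708]
ft_force: [-0.8, 0.2, -1.6]
grip_width: 0.0446
```

```bash
python3 - <<'E'
from h import *
bot.camera('side')
st();T=toolT();np.save('pics/T6.npy',T)
p,d=bot.camera('wrist');cv2.imwrite('pics/w6.png',p[:,:,::-1]);st();np.save('pics/w6d.npy',d)
p=cv2.imread('pics/w6.png')
crop(p,195,325,180,300,6,'pics/w6s.png')
E
```

```text
t 8.08 p [0.577  0.1514 0.1125] yaw -0.03 xaxis [ 3.2e-03 -2.0e-04 -1.0e+00] F [ 0.34  0.37 -1.3 ] M [-0.018 -0.035  0.03 ] w 0.0446 j [ 0.26  0.5   0.07  1.14 -0.    1.83]
t 8.13 p [0.5776 0.1516 0.1132] yaw -0.02 xaxis [ 4.7e-03  2.0e-04 -1.0e+00] F [ 0.13  0.2  -1.6 ] M [0.006 0.002 0.01 ] w 0.0447 j [ 0.26  0.5   0.07  1.14 -0.    1.83]
```

View pics/w6s.png

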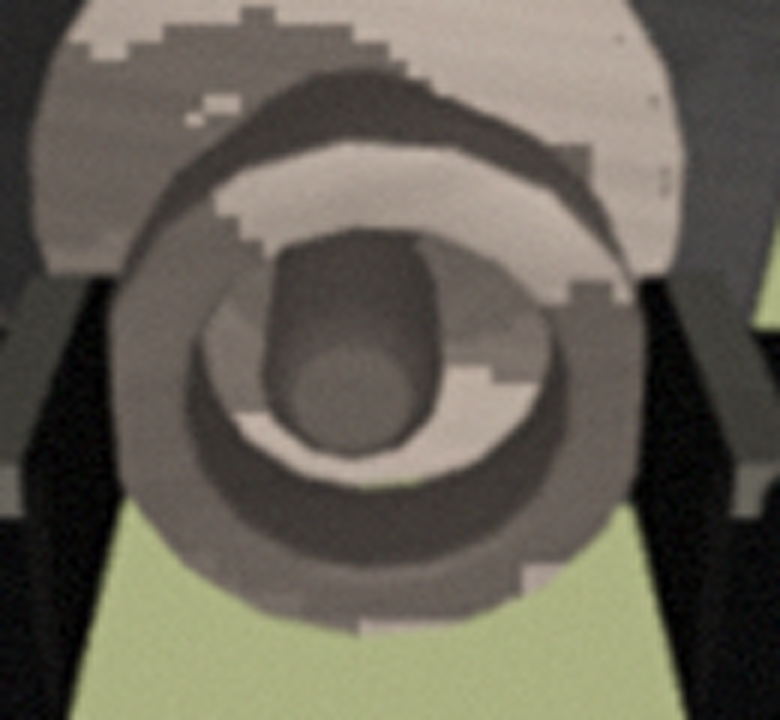

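>>> {"op": "apply_moves", "data": {
  "targets": [0,0,0,0,0,0,0.4,0,0,0,0,0,0,0.4,0,0,0,0,0,0,0.4]
}}

```text
clock: 8.38
eef_pos: [0.578, 0.152, 0.1134]
tool_rot: [0.0, 0.705, 0.0, 0.709]
ft_force: [0.9, 0.4, -2.0]
grip_width: 0.0443
```

```bash
python3 - <<'E'
from h import *
st();T=toolT();np.save('pics/T7.npy',T)
p,d=bot.camera('wrist');cv2.imwrite('pics/w7.png',p[:,:,::-1]);st();np.save('pics/w7d.npy',d)
p=cv2.imread('pics/w7.png')
crop(p,195,325,180,300,6,'pics/w7s.png')
goal([.5750,.1506,.1],0)
E
```

```text
t 8.38 p [0.578  0.152  0.1134] yaw 0.0 xaxis [ 5.5e-03  4.0e-04 -1.0e+00] F [ 0.86  0.37 -2.02] M [-0.006 -0.025 -0.005] w 0.0443 j [ 0.26  0.5   0.07  1.14 -0.    1.83]
t 8.43 p [0.5779 0.152  0.1132] yaw 0.0 xaxis [ 5.2e-03  3.0e-04 -1.0e+00] F [ 0.43  0.13 -1.16] M [0.053 0.017 0.02 ] w 0.0444 j [ 0.26  0.5   0.07  1.14 -0.    1.83]
shift [ 0.0528 -0.0058 -0.0117] turn [ 0.0001  0.0103 -0.0007]
```

View pics/w7s.png

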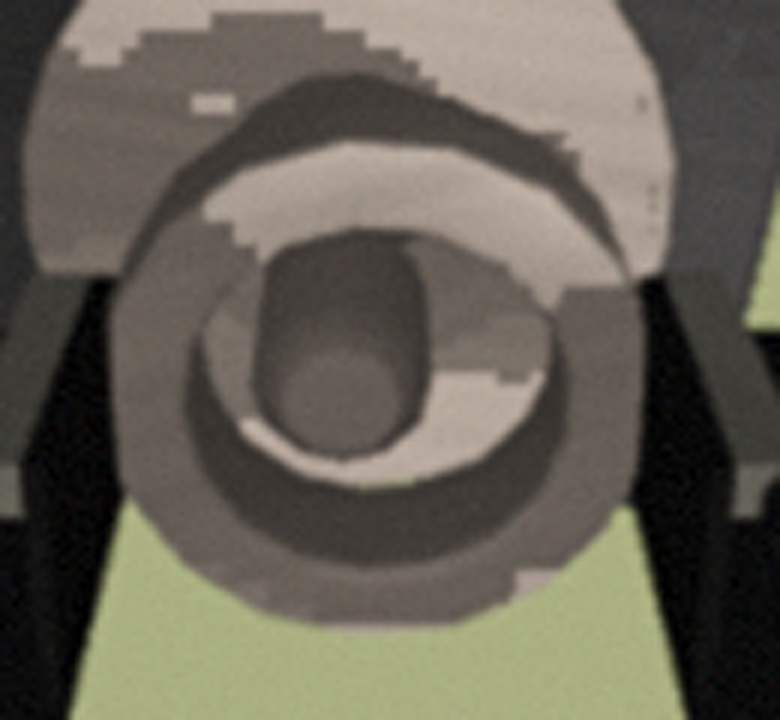

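>>> {"op": "apply_moves", "data": {
  "targets": [0,-0.006,-0.012,0,0.01,0,0.4,0.02,-0.006,-0.012,0,0.01,0,0.4,0.04,-0.006,-0.012,0,0.01,0,0.4,0.06,-0.006,-0.012,0,0.01,0,0.4,0.075,-0.006,-0.012,0,0.01,0,0.4,0.075,-0.006,-0.012,0,0.01,0,0.4,0.075,-0.006,-0.012,0,0.01,0,0.4,0.075,-0.006,-0.012,0,0.01,0,0.4,0.075,-0.006,-0.012,0,0.01,0,0.4]
}}

```text
clock: 9.18
eef_pos: [0.5747, 0.1504, 0.094]
tool_rot: [0.0, 0.707, 0.0, 0.707]
ft_force: [0.7, 0.1, -1.3]
grip_width: 0.0448
```

```bash
python3 - <<'E'
from h import *
st();T=toolT();np.save('pics/T8.npy',T)
p,d=bot.camera('wrist');cv2.imwrite('pics/w8.png',p[:,:,::-1]);st();np.save('pics/w8d.npy',d)
p=cv2.imread('pics/w8.png')
crop(p,195,325,180,300,6,'pics/w8s.png')
goal([.5750,.1506,.085],0)
E
```

```text
t 9.18 p [0.5747 0.1504 0.094 ] yaw -0.0 xaxis [-7.e-04  0.e+00 -1.e+00] F [ 0.74  0.11 -1.3 ] M [-0.003  0.04  -0.004] w 0.0448 j [0.26 0.51 0.04 1.1  0.   1.83]
t 9.23 p [0.5747 0.1505 0.094 ] yaw 0.0 xaxis [-6.e-04  1.e-04 -1.e+00] F [-0.39  0.68 -1.09] M [-0.051 -0.017 -0.011] w 0.0447 j [0.26 0.51 0.04 1.1  0.   1.83]
shift [0.0362 0.0005 0.0011] turn [ 0.0001 -0.0012 -0.0002]
```

View pics/w8s.png

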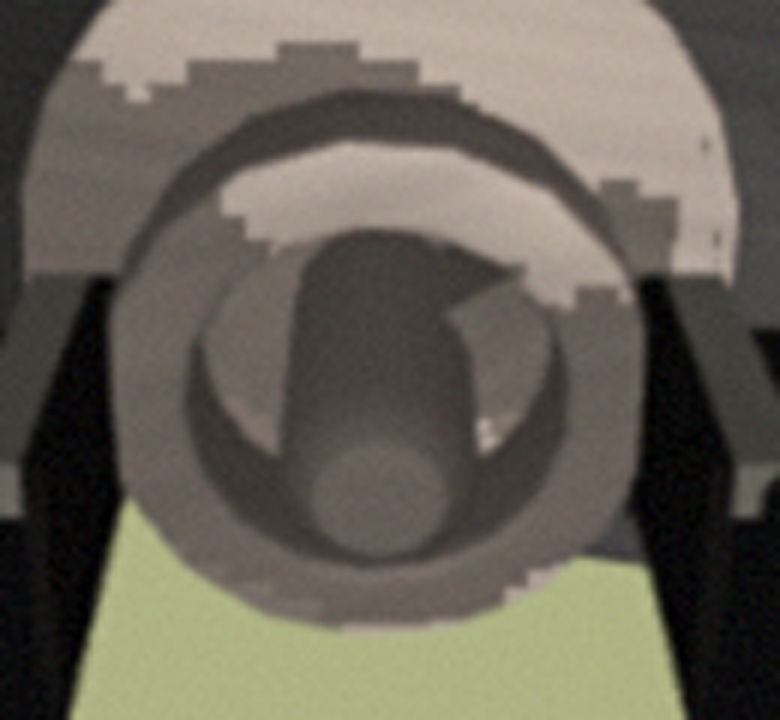

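```bash
python3 - <<'E'
from h import *
c=bot.camera_params('wrist');I=np.eye(4)
f=lambda x,y:(np.array(w2wpix(c,I,[x,y,0.001]))-[195,180])*6
for y in(-.001,0,.0004,.001): 
    a=[f(-.0089,y+.016)[1],f(-.0089,y-.016)[1]]
    b=[f(-.026,y+.005)[1],f(-.026,y-.005)[1]]
    print(y,'bore top/bot',np.round(a,1),'post top/bot',np.round(b,1))
E
```

```text
-0.001 bore top/bot [240.9 576.9] post top/bot [462.9 575.8]
0 bore top/bot [229.4 567.4] post top/bot [451.1 564.9]
0.0004 bore top/bot [224.8 563.6] post top/bot [446.4 560.5]
0.001 bore top/bot [217.8 557.8] post top/bot [439.3 553.9]
```

```bash
python3 - <<'E'
from h import *
c=bot.camera_params('wrist');I=np.eye(4)
M=c['tool_from_camera']
vv,uu=np.mgrid[180:300,195:325]
for n in('6','7','8'):
    d=np.load(f'pics/w{n}d.npy');T=np.load(f'pics/T{n}.npy')
    P=[]
    for u,v in zip(uu.ravel(),vv.ravel()):
        if d[v,u]<=0: continue
        o,r=wray(c,I,u,v);rc=M[:3,:3].T@r;P.append(o+r*d[v,u]/(-rc[2]))
    P=np.array(P);W=P@T[:3,:3].T+T[:3,3]
    top=P[(abs(W[:,2]-.12)<.003)&(np.hypot(W[:,0]-.575,W[:,1]-.1508)<.0065)]
    ring=P[(abs(P[:,0]+.0089)<.0025)&(np.hypot(P[:,1],P[:,2])>.015)&(np.hypot(P[:,1],P[:,2])<.026)]
    post=(W[:,2]>.1185)&(W[:,2]<.1225)&(np.hypot(W[:,0]-.575,W[:,1]-.1508)<.0065)
    def circ(Q):
        A=np.c_[2*Q,np.ones(len(Q))];s=np.linalg.lstsq(A,(Q**2).sum(1),rcond=None)[0];return s[:2],np.sqrt(s[2]+s[:2]@s[:2])
    q=P[post];print(n,len(top),'post mid',(q[:,1:].min(0)+q[:,1:].max(0))/2,q[:,1:].mean(0),np.ptp(q[:,1:],axis=0),'ring',circ(ring[:,1:]),'x',ring[:,0].mean(),(ring[:,1:].min(0)+ring[:,1:].max(0))/2,np.ptp(ring[:,1:],axis=0))
E
```

```text
6 403 post mid [ 9.14960377e-05 -1.72630125e-03] [ 0.00046914 -0.00148227] [0.01160616 0.01177844] ring (array([0.00093214, 0.00069305]), np.float64(0.019992300347048384)) x -0.008729051275564842 [2.14689107e-04 7.78577700e-05] [0.04817624 0.04670621]
7 400 post mid [-0.00087968 -0.0027615 ] [-0.000158   -0.00255858] [0.01181231 0.01183562] ring (array([0.00090002, 0.00068875]), np.float64(0.019997929899843288)) x -0.008708852455655764 [4.63407353e-04 8.71347579e-05] [0.04719227 0.04670961]
8 498 post mid [0.00071498 0.00061598] [0.00157058 0.00071691] [0.01191319 0.01180699] ring (array([0.00089551, 0.00069648]), np.float64(0.020014891556815958)) x -0.008755627118366699 [ 1.77757180e-04 -2.89287086e-05] [0.04760328 0.04681026]
```

>>> {"op": "apply_moves", "data": {
  "targets": [0,0.0024,0,0,0,0,0.4,0.008,0.0024,0,0,0,0,0.4,0.014,0.0024,0,0,0,0,0.4,0.02,0.0024,0,0,0,0,0.4,0.026,0.0024,0,0,0,0,0.4,0.032,0.0024,0,0,0,0,0.4,0.032,0.0024,0,0,0,0,0.4]
}}

```text
clock: 9.82
eef_pos: [0.5742, 0.1509, 0.0853]
tool_rot: [-0.0, 0.708, -0.0, 0.706]
ft_force: [-0.0, -0.2, -1.8]
grip_width: 0.0447
```

```bash
python3 - <<'E'
from h import *
st()
E
```

```text
t 9.82 p [0.5742 0.1509 0.0853] yaw -0.0 xaxis [-1.8e-03 -2.0e-04 -1.0e+00] F [-0.02 -0.24 -1.8 ] M [-0.005 -0.05   0.021] w 0.0447 j [0.26 0.52 0.03 1.08 0.   1.83]
```

>>> {"op": "apply_moves", "data": {
  "targets": [0.006,0,0.002,0,0,0,0.4,0.012,0,0.002,0,0,0,0.4,0.018,0,0.002,0,0,0,0.4,0.023,0,0.002,0,0,0,0.4,0.028,0,0.002,0,0,0,0.4,0.031,0,0.002,0,0,0,0.4,0.031,0,0.002,0,0,0,0.4]
}}

```text
clock: 10.4
eef_pos: [0.5749, 0.1509, 0.0778]
tool_rot: [-0.0, 0.708, -0.0, 0.707]
ft_force: [0.8, 0.5, -1.4]
grip_width: 0.0446
```

```bash
python3 - <<'E'
from h import *
st()
E
```

```text
t 10.4 p [0.5749 0.1509 0.0778] yaw -0.0 xaxis [-1.5e-03 -1.0e-04 -1.0e+00] F [ 0.76  0.46 -1.39] M [-0.011  0.043  0.004] w 0.0446 j [0.26 0.53 0.02 1.06 0.   1.83]
```

Nearly down, no contact force. Lower 1 mm more to feel.

>>> {"op": "apply_moves", "data": {
  "targets": [0.002,0,0,0,0,0,0.4,0.004,0,0,0,0,0,0.4,0.004,0,0,0,0,0,0.4]
}}

```text
clock: 10.65
eef_pos: [0.5751, 0.151, 0.0772]
tool_rot: [0.0, 0.707, 0.0, 0.707]
ft_force: [-0.9, 0.0, -1.0]
grip_width: 0.0445
```

```bash
python3 - <<'E'
from h import *
st()
E
```

```text
t 10.65 p [0.5751 0.151  0.0772] yaw 0.0 xaxis [-7.e-04  0.e+00 -1.e+00] F [-0.89  0.03 -1.03] M [0.03  0.031 0.029] w 0.0445 j [0.26 0.53 0.02 1.06 0.   1.83]
```

>>> {"op": "apply_moves", "data": {
  "targets": [0,0,0,0,0,0,0.75,0,0,0,0,0,0,0.75,0,0,0,0,0,0,0.75,0,0,0,0,0,0,0.75,-0.06,0,0,0,0,0,0.75,-0.18,0,0,0,0,0,0.75,-0.34,0,0,0,0,0,0.75,-0.5,0,0,0,0,0,0.75,-0.5,-0.2,0,0,0,0,0.75,-0.5,-0.36,0,0,0,0,0.75,-0.5,-0.36,0,0,0,0,0.75]
}}

```text
clock: 11.57
eef_pos: [0.5756, 0.0561, 0.2036]
tool_rot: [0.001, 0.707, -0.003, 0.708]
ft_force: [0.6, 0.4, -0.7]
grip_width: 0.0641
```

```bash
python3 - <<'E'
from h import *
bot.camera('side')
st();T=toolT();np.save('pics/T9.npy',T)
p,d=bot.camera('wrist');cv2.imwrite('pics/w9.png',p[:,:,::-1]);st();np.save('pics/w9d.npy',d)
p=cv2.imread('pics/w9.png')
crop(p,170,330,20,160,5,'pics/w9s.png')
E
```

```text
t 11.62 p [0.5753 0.057  0.2028] yaw -0.3 xaxis [ 1.0e-04 -1.3e-03 -1.0e+00] F [-0.14 -0.71 -0.36] M [-0.072  0.015 -0.033] w 0.0639 j [ 0.1   0.41  0.17  1.33 -0.    1.68]
t 11.67 p [0.5752 0.059  0.2024] yaw -0.22 xaxis [-6.e-04  2.e-04 -1.e+00] F [ 0.57  0.86 -0.03] M [0.013 0.015 0.035] w 0.0642 j [0.1  0.41 0.17 1.33 0.   1.68]
```

View pics/w9s.png

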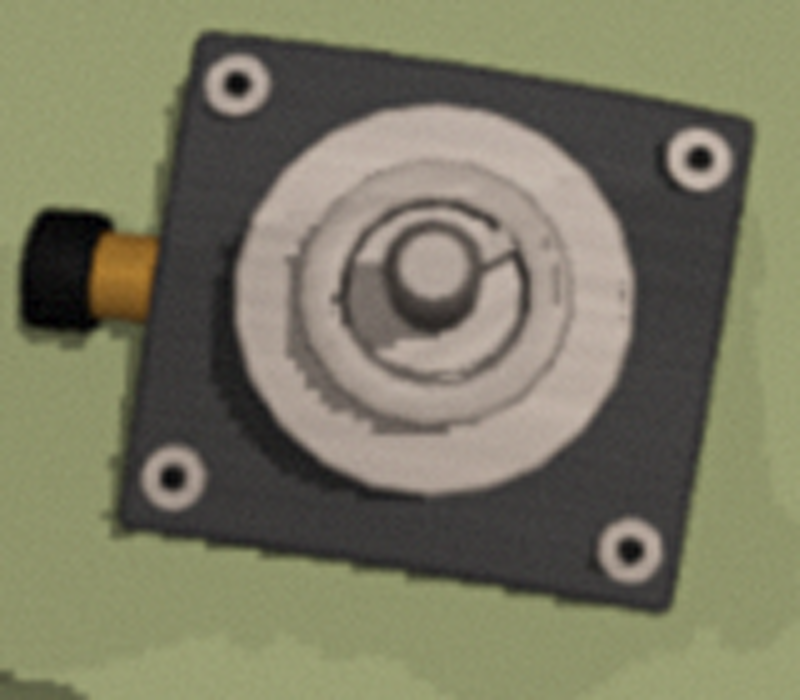

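```bash
python3 - <<'E'
from h import *
p=cv2.imread('pics/w9.png')
crop(p,225,290,45,110,11,'pics/w9k.png')
c=bot.camera_params('wrist');T=np.load('pics/T9.npy')
f=lambda x,y,z:wpix2w(c,T,170+x/5,20+y/5,z)
C=f(432,270,.12);print(C)
d=np.load('pics/w9d.npy')
M=T@c['tool_from_camera'];P=[]
for v in range(45,115):
    for u in range(220,295):
        o,r=wray(c,T,u,v);rc=M[:3,:3].T@r;P.append(np.r_[o+r*d[v,u]/(-rc[2]),u,v])
P=np.array(P)
r=np.hypot(P[:,0]-C[0],P[:,1]-C[1])
for lo,hi in((18,22),(9.5,14)):
  q=P[(r>lo/1e3)&(r<hi/1e3)];print(lo,np.percentile(q[:,2],[5,50,95]))
a=np.degrees(np.arctan2(P[:,1]-C[1],P[:,0]-C[0]))
for t in range(-10,75,4):
    q=P[(abs(a-t)<3)&(r>.0095)&(r<.0145)];print(t,len(q),np.round(np.median(q[:,2]),4),np.round(q[:,2].max(),4))
E
```

```text
[0.57579226 0.15068932 0.12      ]
18 [0.08501917 0.08617026 0.08738093]
9.5 [0.08126696 0.08326708 0.09801325]
-10 6 0.0833 0.0839
-6 5 0.0828 0.0839
-2 5 0.0831 0.0838
2 6 0.0833 0.0845
6 8 0.0829 0.0836
10 7 0.0833 0.0846
14 7 0.0833 0.0841
18 9 0.0832 0.0845
22 9 0.0831 0.0971
26 18 0.0916 0.0985
30 13 0.0982 0.0993
34 10 0.0987 0.099
38 9 0.0985 0.0996
42 8 0.0985 0.0996
46 5 0.0976 0.0987
50 3 0.0971 0.0976
54 4 0.083 0.0832
58 3 0.0832 0.0835
62 2 0.0826 0.0828
66 3 0.0831 0.0832
70 2 0.0832 0.0832
74 3 0.0832 0.0839
```

View pics/w9k.png

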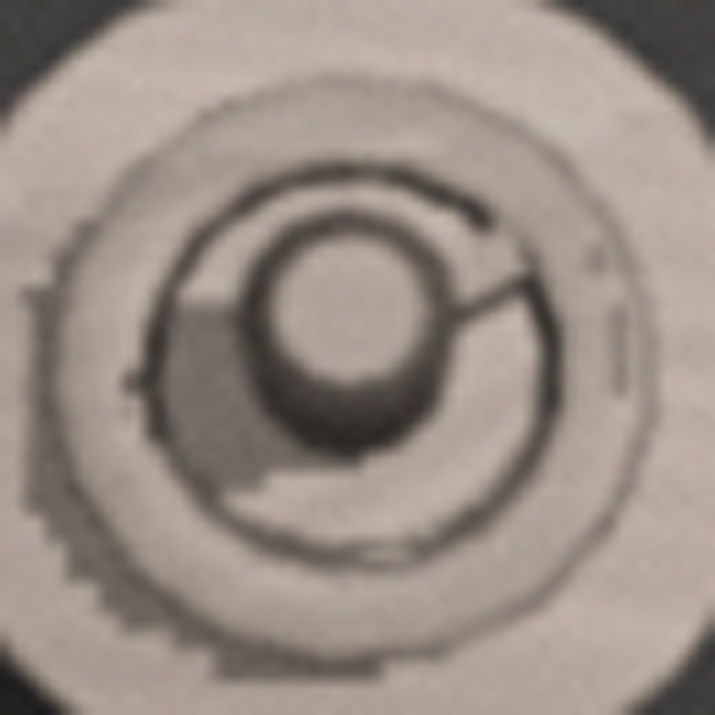

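```bash
cat > key.py <<'E'
from h import *
from scipy.optimize import minimize
def pts(d,c,T,u0,u1,v0,v1,sub=1):
    M=T@c['tool_from_camera'];P=[]
    for v in range(v0,v1):
        for u in range(u0,u1):
            o,r=wray(c,T,u,v);rc=M[:3,:3].T@r;P.append(o+r*d[v,u]/(-rc[2]))
    return np.array(P)
E
python3 - <<'E'
from key import *
c=bot.camera_params('wrist');T=np.load('pics/T9.npy');d=np.load('pics/w9d.npy')
P=pts(d,c,T,220,295,45,115)
# centre from post top
t=P[(P[:,2]>.1185)&(P[:,2]<.1225)];C=t[:,:2].mean(0);print('post',C,np.ptp(t,axis=0))
s=P[(abs(P[:,2]-.0862)<.0012)];s=s[(np.hypot(*(s[:,:2]-C).T)>.017)&(np.hypot(*(s[:,:2]-C).T)<.0235)]
A=np.c_[2*s[:,:2],np.ones(len(s))];q=np.linalg.lstsq(A,(s[:,:2]**2).sum(1),rcond=None)[0];print('spacer',q[:2])
for C0 in (C,q[:2],(C+q[:2])/2):
    k=P[(P[:,2]>.0955)&(P[:,2]<.1)];r=np.hypot(*(k[:,:2]-C0).T);k=k[(r>.0095)&(r<.0155)]
    m=k[:,:2].mean(0)-C0;print(len(k),np.degrees(np.arctan2(m[1],m[0])),np.hypot(*m),k[:,2].mean())
    # principal axis
    l=(k[:,:2]-C0);e=m/np.hypot(*m);n=np.array([-e[1],e[0]]);print('lat',(l@n).min(),(l@n).max(),'rad',(l@e).max())
E
```

```text
post [0.575725   0.15151295] [0.01272026 0.01243355 0.00378043]
spacer [0.57575695 0.15132706]
32 31.952297188117928 0.011890276552641299 0.09823494809322417
lat -0.0022915693136032794 0.0022577608278566558 rad 0.014358402985957011
32 32.78872199527991 0.011962812931244786 0.09823494809322417
lat -0.0022891172541335825 0.0022747714484068456 rad 0.014414550406636596
32 32.37178138301197 0.011926227034597977 0.09823494809322417
lat -0.0022904005687921056 0.002266352375094879 rad 0.014386199600247705
```

>>> {"op": "apply_moves", "data": {
  "targets": [0,-0.15,0.11,-0.25,0,0,0.9,0,-0.3,0.11,-0.5,0,0,0.9,0,-0.45,0.11,-0.75,0,0,0.9,0,-0.5,0.11,-1,0,0,0.9]
}}

```text
clock: 12.0
eef_pos: [0.6029, -0.0669, 0.2012]
tool_rot: [-0.172, 0.687, 0.171, 0.685]
ft_force: [-0.0, 0.6, 0.4]
grip_width: 0.0774
```

>>> {"op": "apply_moves", "data": {
  "targets": [0,0,0,-0.25,0,0,0.9,0,0,0,-0.5,0,0,0.9,0,0,0,-0.75,0,0,0.9,0,0,0,-1,0,0,0.9]
}}

```text
clock: 12.33
eef_pos: [0.6028, -0.0626, 0.2013]
tool_rot: [-0.337, 0.622, 0.338, 0.621]
ft_force: [0.4, 0.9, 0.1]
grip_width: 0.077
```

>>> {"op": "apply_moves", "data": {
  "targets": [0,0,0,-0.25,0,0,0.9,0,0,0,-0.5,0,0,0.9,0,0,0,-0.75,0,0,0.9,0,0,0,-1,0,0,0.9,0,0,0,-1,0,0,0.9]
}}

```text
clock: 12.75
eef_pos: [0.6028, -0.0623, 0.2014]
tool_rot: [-0.479, 0.52, 0.48, 0.519]
ft_force: [0.1, -0.3, 0.1]
grip_width: 0.0767
```

```bash
python3 - <<'E'
from h import *
bot.camera('side')
st();T=toolT();np.save('pics/T10.npy',T)
p,d=bot.camera('wrist');cv2.imwrite('pics/w10.png',p[:,:,::-1]);st();np.save('pics/w10d.npy',d)
goal([.6025,-.0665,.05],np.radians(86.3))
goal([.6025,-.0665,.0035],np.radians(86.3))
E
```

```text
t 12.8 p [ 0.6028 -0.0625  0.2015] yaw 85.13 xaxis [-1.8e-03  6.0e-04 -1.0e+00] F [-0.6   0.22  0.27] M [ 0.017 -0.022  0.02 ] w 0.0766 j [-0.1   0.47  0.26  1.36  0.   -0.02]
t 12.85 p [ 0.6028 -0.0628  0.2016] yaw 85.08 xaxis [-1.6e-03  5.0e-04 -1.0e+00] F [0.31 0.3  0.06] M [0.008 0.031 0.003] w 0.0768 j [-0.1   0.47  0.26  1.36  0.   -0.02]
shift [ 0.6063 -0.0013 -0.0151] turn [-0.0426  0.0007 -0.0034]
shift [ 0.7923 -0.0016 -0.0152] turn [-0.0426  0.0007 -0.0034]
```

View pics/w10.png

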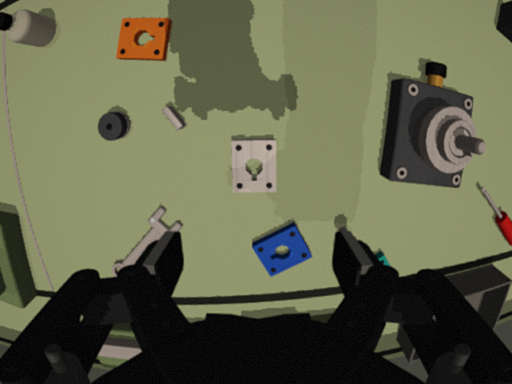

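```bash
python3 - <<'E'
from key import *
p=cv2.imread('pics/w10.png');crop(p,220,290,128,203,9,'pics/w10p.png')
c=bot.camera_params('wrist');T=np.load('pics/T10.npy')
g=cv2.cvtColor(p,cv2.COLOR_BGR2GRAY)
H=[]
for u,v in[(240,148),(268,147),(240,186),(269,186)]:
    w=np.clip(110-g[v-5:v+6,u-5:u+6].astype(float),0,None);yy,xx=np.mgrid[v-5:v+6,u-5:u+6];H.append(wpix2w(c,T,(w*xx).sum()/w.sum(),(w*yy).sum()/w.sum(),.014))
H=np.array(H);print(H.round(4),H.mean(0))
for a,b in((0,2),(1,3),(0,1),(2,3)): v=H[b]-H[a];print(np.linalg.norm(v),np.degrees(np.arctan2(v[1],v[0])))
E
```

```text
[[ 0.578  -0.0817  0.014 ]
 [ 0.5804 -0.0478  0.014 ]
 [ 0.6218 -0.0849  0.014 ]
 [ 0.6243 -0.051   0.014 ]] [ 0.60108943 -0.06633109  0.014     ]
0.04392665711520139 -4.242786863693573
0.044009324313819057 -4.226750880290948
0.03397278866838771 85.96077849084226
0.03398491289482322 85.82133823374777
```

View pics/w10p.png

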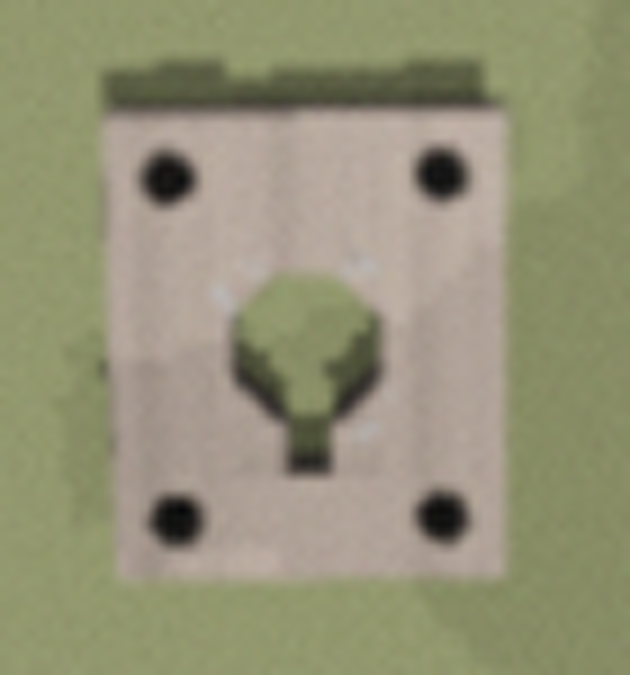

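>>> {"op": "apply_moves", "data": {
  "targets": [0.12,0.001,-0.017,-0.025,0,0,0.9,0.28,0.001,-0.017,-0.025,0,0,0.9,0.44,0.001,-0.017,-0.025,0,0,0.9,0.58,0.001,-0.017,-0.025,0,0,0.9,0.68,0.001,-0.017,-0.025,0,0,0.9,0.74,0.001,-0.017,-0.025,0,0,0.9,0.77,0.001,-0.017,-0.025,0,0,0.9,0.785,0.001,-0.017,-0.025,0,0,0.9,0.79,0.001,-0.017,-0.025,0,0,0.9,0.79,0.001,-0.017,-0.025,0,0,0.9]
}}

```text
clock: 13.68
eef_pos: [0.6028, -0.0681, 0.0055]
tool_rot: [-0.482, 0.518, 0.481, 0.518]
ft_force: [0.2, 0.3, 0.2]
grip_width: 0.077
```

>>> {"op": "apply_moves", "data": {
  "targets": [0,0,0,0,0,0,0.6,0,0,0,0,0,0,0.4,0,0,0,0,0,0,0.4,0,0,0,0,0,0,0.4,0,0,0,0,0,0,0.4,0,0,0,0,0,0,0.4]
}}

```text
clock: 14.18
eef_pos: [0.6032, -0.0682, 0.0065]
tool_rot: [-0.482, 0.517, 0.481, 0.518]
ft_force: [-1.1, 0.5, 6.2]
grip_width: 0.0476
```

```bash
python3 - <<'E'
from h import *
st()
E
```

```text
t 14.18 p [ 0.6032 -0.0682  0.0065] yaw 85.89 xaxis [ 2.5e-03 -1.0e-04 -1.0e+00] F [-1.13  0.52  6.22] M [0.147 0.153 0.   ] w 0.0476 j [-0.11  0.63 -0.02  0.92  0.   -0.04]
```

>>> {"op": "apply_moves", "data": {
  "targets": [-0.04,0,0,0,0,0,0.4,-0.15,0,0,0,0,0,0.4,-0.3,0,0,0,0,0,0.4,-0.45,0,0.1,0,0,0,0.4,-0.6,0.03,0.2,-0.2,0,0,0.4,-0.7,0.07,0.33,-0.4,0,0,0.4,-0.75,0.12,0.47,-0.6,0,0,0.4,-0.75,0.17,0.6,-0.8,0,0,0.4,-0.75,0.175,0.72,-1,0,0,0.4,-0.75,0.175,0.82,-1,0,0,0.4,-0.75,0.175,0.866,-1,0,0,0.4,-0.75,0.175,0.866,-1,0,0,0.4]
}}

```text
clock: 15.18
eef_pos: [0.5735, 0.1535, 0.1921]
tool_rot: [-0.595, 0.381, 0.596, 0.381]
ft_force: [-0.1, -0.5, -1.9]
grip_width: 0.0473
```

```bash
python3 - <<'E'
from h import *
bot.camera('side')
st();T=toolT();np.save('pics/T11.npy',T)
p,d=bot.camera('wrist');cv2.imwrite('pics/w11.png',p[:,:,::-1]);st();np.save('pics/w11d.npy',d)
goal([.5747,.151,.14],np.radians(122.3))
E
```

```text
t 15.23 p [0.5735 0.1516 0.1919] yaw 114.66 xaxis [-1.6e-03 -8.0e-04 -1.0e+00] F [-0.26 -0.73 -3.02] M [-0.019 -0.005 -0.066] w 0.0474 j [ 0.26  0.45  0.2   1.32 -0.   -0.17]
t 15.28 p [0.5735 0.1505 0.1918] yaw 114.56 xaxis [-0.0019 -0.0011 -1.    ] F [ 0.3  -0.43 -1.97] M [ 0.02   0.012 -0.062] w 0.0476 j [ 0.26  0.45  0.2   1.32 -0.   -0.17]
shift [ 2.073e-01 -5.500e-03 -1.000e-04] turn [-2.7e-01 -2.0e-04 -4.4e-03]
```

View pics/w11.png

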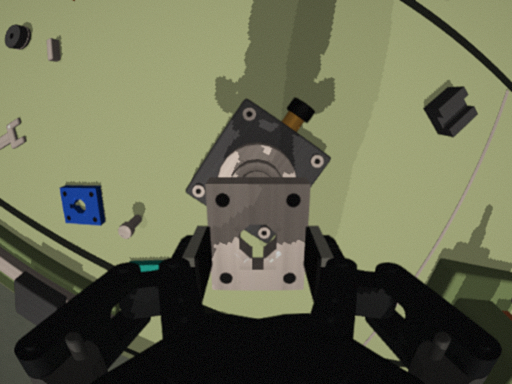

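```bash
cat > plate.py <<'E'
from key import *
def holes(png,guess,x=-.0075):
    c=bot.camera_params('wrist');p=cv2.imread(png);g=cv2.cvtColor(p,cv2.COLOR_BGR2GRAY);H=[]
    M=c['tool_from_camera']
    for u,v in guess:
        s=g[v-9:v+10,u-9:u+10].astype(float);w=np.clip(50-s,0,None);yy,xx=np.mgrid[v-9:v+10,u-9:u+10]
        uu,vv=(w*xx).sum()/w.sum(),(w*yy).sum()/w.sum()
        o,r=wray(c,np.eye(4),uu,vv);H.append(o+r*(x-o[0])/r[0])
    return np.array(H)
E
python3 - <<'E'
from plate import *
H=holes('pics/w11.png',[(222,199),(293,199),(225,277),(289,278)])
print(H.round(4),H.mean(0))
d=np.load('pics/w11d.npy');c=bot.camera_params('wrist')
P=pts(d,c,np.eye(4),205,312,180,292)
print(np.percentile(P[:,0],[5,25,50]))
q=P[abs(P[:,0]+.0075)<.003];q=q[(abs(q[:,1])<.028)&(abs(q[:,2])<.022)];A=np.c_[q[:,1:],np.ones(len(q))];print('plane',np.linalg.lstsq(A,q[:,0],rcond=None)[0])
p=cv2.imread('pics/w11.png');crop(p,200,316,170,300,5,'pics/w11p.png')
E
```

```text
[[-0.0075  0.024  -0.0172]
 [-0.0075  0.0239  0.0168]
 [-0.0075 -0.0201 -0.0173]
 [-0.0075 -0.0201  0.0167]] [-0.0075      0.00192483 -0.00024264]
[-0.01349147 -0.00802597 -0.00750927]
plane [-0.00238879 -0.00052932 -0.0075942 ]
```

View pics/w11p.png

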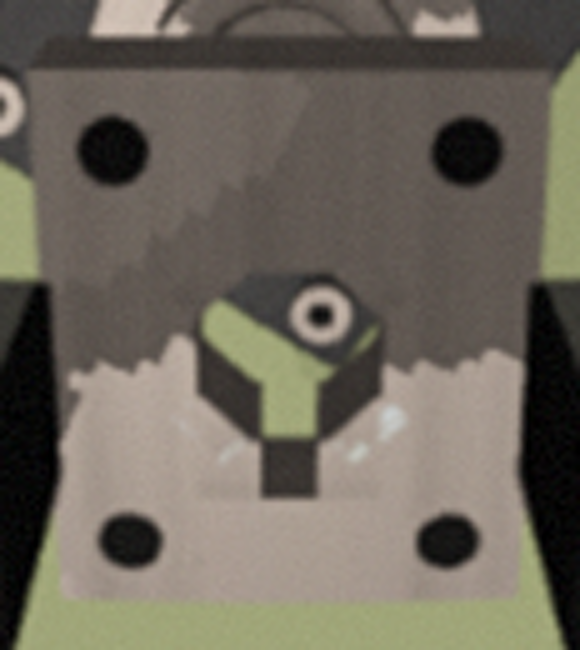

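>>> {"op": "apply_moves", "data": {
  "targets": [0,-0.0127,0.003,-0.13,0,0,0.4,0.05,-0.0127,0.003,-0.27,0,-0.004,0.4,0.11,-0.0127,0.003,-0.27,0,-0.004,0.4,0.17,-0.0127,0.003,-0.27,0,-0.004,0.4,0.22,-0.0127,0.003,-0.27,0,-0.004,0.4,0.25,-0.0127,0.003,-0.27,0,-0.004,0.4,0.26,-0.0127,0.003,-0.27,0,-0.004,0.4,0.26,-0.0127,0.003,-0.27,0,-0.004,0.4,0.26,-0.0127,0.003,-0.27,0,-0.004,0.4]
}}

```text
clock: 16.03
eef_pos: [0.5769, 0.1523, 0.1277]
tool_rot: [0.619, -0.341, -0.619, -0.342]
ft_force: [0.2, 0.7, -2.5]
grip_width: 0.0476
```

```bash
python3 - <<'E'
from plate import *
bot.camera('side')
st();T=toolT();np.save('pics/T12.npy',T)
p,d=bot.camera('wrist');cv2.imwrite('pics/w12.png',p[:,:,::-1]);st();np.save('pics/w12d.npy',d)
p=cv2.imread('pics/w12.png');crop(p,200,316,170,300,5,'pics/w12p.png')
H=holes('pics/w12.png',[(222,199),(293,199),(225,277),(289,278)])
print(H.mean(0))
c=bot.camera_params('wrist');P=pts(d,c,np.eye(4),232,284,220,275)
W=P@T[:3,:3].T+T[:3,3]
k=(abs(W[:,2]-.1205)<.0015);q=P[k];print(len(q),q.mean(0),q.min(0),q.max(0))
E
```

```text
t 16.08 p [0.5771 0.1525 0.128 ] yaw 122.24 xaxis [ 0.0024  0.0013 -1.    ] F [ 0.16  0.52 -2.79] M [ 0.01  -0.074 -0.029] w 0.0478 j [ 0.26  0.49  0.09  1.17  0.   -0.3 ]
t 16.13 p [0.5772 0.1528 0.1281] yaw 122.26 xaxis [ 0.0026  0.0014 -1.    ] F [-0.03  0.43 -1.26] M [0.003 0.011 0.014] w 0.0476 j [ 0.26  0.49  0.09  1.17  0.   -0.3 ]
[-0.0075      0.00196428 -0.00032048]
259 [ 0.00778134  0.00038951 -0.00022642] [ 0.00604694 -0.01518972 -0.00996112] [0.00900574 0.00500946 0.0093486 ]
```

View pics/w12p.png

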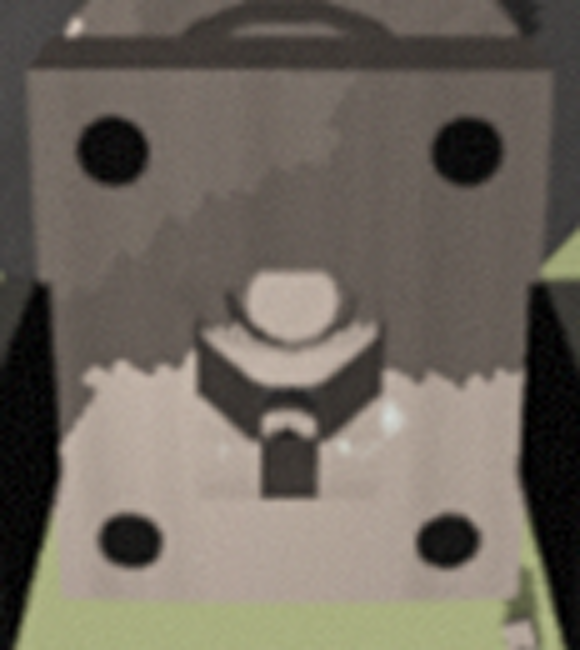

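```bash
python3 - <<'E'
from plate import *
c=bot.camera_params('wrist')
def cam(x,y,X):
    o,r=wray(c,np.eye(4),200+x/5,170+y/5);return o+r*(X-o[0])/r[0]
for q in[(245,300),(341,300),(293,343),(258,332),(328,332)]: print(q,cam(*q,.008).round(4))
E
```

```text
(245, 300) [ 0.008   0.0015 -0.005 ]
(341, 300) [0.008  0.0015 0.0056]
(293, 343) [ 0.008  -0.0038  0.0003]
(258, 332) [ 0.008  -0.0024 -0.0036]
(328, 332) [ 0.008  -0.0024  0.0042]
```

>>> {"op": "apply_moves", "data": {
  "targets": [0,-0.0036,0.0024,0,0,0,0.4,0.01,-0.0036,0.0024,0,-0.003,-0.004,0.4,0.018,-0.0036,0.0024,0,-0.003,-0.004,0.4,0.026,-0.0036,0.0024,0,-0.003,-0.004,0.4,0.03,-0.0036,0.0024,0,-0.003,-0.004,0.4,0.03,-0.0036,0.0024,0,-0.003,-0.004,0.4]
}}

```text
clock: 16.63
eef_pos: [0.5765, 0.1538, 0.119]
tool_rot: [-0.619, 0.34, 0.62, 0.342]
ft_force: [0.9, 0.2, -2.2]
grip_width: 0.0476
```

```bash
python3 - <<'E'
from plate import *
st();T=toolT();np.save('pics/T13.npy',T)
p,d=bot.camera('wrist');cv2.imwrite('pics/w13.png',p[:,:,::-1]);st();np.save('pics/w13d.npy',d)
p=cv2.imread('pics/w13.png');crop(p,200,316,170,300,5,'pics/w13p.png')
print(holes('pics/w13.png',[(222,199),(293,199),(225,277),(289,278)]).mean(0))
E
```

```text
t 16.63 p [0.5765 0.1538 0.119 ] yaw 122.29 xaxis [ 7.e-04  3.e-03 -1.e+00] F [ 0.91  0.21 -2.18] M [ 0.027 -0.021 -0.055] w 0.0476 j [ 0.26  0.5   0.08  1.15  0.   -0.3 ]
t 16.68 p [0.5767 0.1539 0.1192] yaw 122.29 xaxis [ 0.0011  0.0031 -1.    ] F [-0.4  -0.28 -2.15] M [-0.077 -0.025 -0.02 ] w 0.0476 j [ 0.26  0.5   0.08  1.15  0.   -0.3 ]
[-0.0075      0.00197062 -0.00032177]
```

View pics/w13p.png

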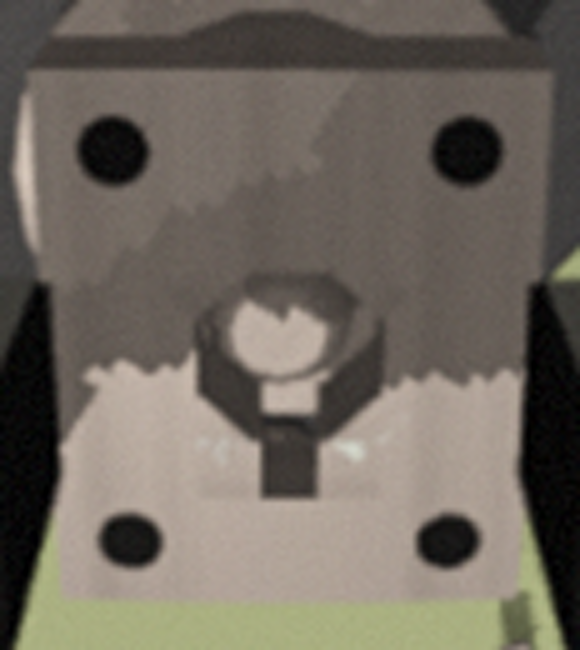

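```bash
python3 - <<'E'
from plate import *
c=bot.camera_params('wrist')
def cam(x,y,X):
    o,r=wray(c,np.eye(4),200+x/5,170+y/5);return o+r*(X-o[0])/r[0]
for q in[(230,335),(330,335),(280,381),(245,367),(317,365)]: print(q,cam(*q,-.001).round(4))
d=np.load('pics/w13d.npy');P=pts(d,c,np.eye(4),232,284,220,275)
q=P[(abs(P[:,0]+.001)<.0015)&(np.hypot(P[:,1]-.0015,P[:,2]+.0008)<.007)];print(len(q),q.mean(0),q.min(0),q.max(0))
E
```

```text
(230, 335) [-0.001   0.0014 -0.0063]
(330, 335) [-0.001   0.0014  0.0042]
(280, 381) [-0.001  -0.004  -0.0011]
(245, 367) [-0.001  -0.0023 -0.0048]
(317, 365) [-0.001  -0.0021  0.0028]
360 [-0.00094272  0.00262403 -0.00136529] [-0.00246891 -0.00385267 -0.00744348] [0.00046539 0.00778232 0.00524917]
```

```bash
python3 - <<'E'
from plate import *
goal([.5778,.1538,.1065],np.radians(122.3))
E
```

```text
shift [ 0.0509 -0.0036 -0.0028] turn [-0.0004  0.0041  0.0052]
```

>>> {"op": "apply_moves", "data": {
  "targets": [0,-0.0036,-0.0028,0,0.004,0.005,0.4,0,-0.0036,-0.0028,0,0.004,0.005,0.4,0.012,-0.0036,-0.0028,0,0.004,0.005,0.4,0.024,-0.0036,-0.0028,0,0.004,0.005,0.4,0.036,-0.0036,-0.0028,0,0.004,0.005,0.4,0.046,-0.0036,-0.0028,0,0.004,0.005,0.4,0.05,-0.0036,-0.0028,0,0.004,0.005,0.4,0.05,-0.0036,-0.0028,0,0.004,0.005,0.4,0.05,-0.0036,-0.0028,0,0.004,0.005,0.4]
}}

```text
clock: 17.43
eef_pos: [0.578, 0.1538, 0.1069]
tool_rot: [0.619, -0.341, -0.619, -0.341]
ft_force: [0.1, 0.0, -2.9]
grip_width: 0.0477
```

```bash
python3 - <<'E'
from plate import *
st();T=toolT();np.save('pics/T14.npy',T)
p,d=bot.camera('wrist');cv2.imwrite('pics/w14.png',p[:,:,::-1]);st();np.save('pics/w14d.npy',d)
p=cv2.imread('pics/w14.png');crop(p,200,316,170,300,5,'pics/w14p.png')
print(holes('pics/w14.png',[(222,199),(293,199),(225,277),(289,278)]).mean(0))
E
```

```text
t 17.43 p [0.578  0.1538 0.1069] yaw 122.28 xaxis [ 4.e-04  3.e-04 -1.e+00] F [ 0.15  0.03 -2.9 ] M [-0.018 -0.038  0.002] w 0.0477 j [ 0.26  0.51  0.07  1.13  0.   -0.3 ]
t 17.48 p [0.5781 0.1538 0.1071] yaw 122.28 xaxis [ 7.e-04  3.e-04 -1.e+00] F [-0.37  0.32 -2.04] M [-0.014 -0.005  0.01 ] w 0.0476 j [ 0.26  0.51  0.07  1.13  0.   -0.3 ]
[-0.0075      0.00197257 -0.00032306]
```

View pics/w14p.png

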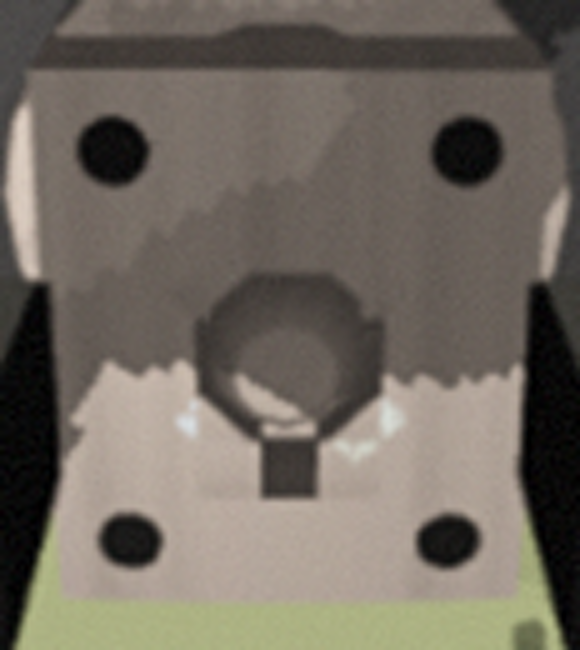

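>>> {"op": "apply_moves", "data": {
  "targets": [0.006,0,0,0,0,0,0.4,0.012,0,0,0,0,0,0.4,0.018,0,0,0,0,0,0.4,0.02,0,0,0,0,0,0.4]
}}

```text
clock: 17.82
eef_pos: [0.5778, 0.1538, 0.1017]
tool_rot: [0.619, -0.341, -0.619, -0.341]
ft_force: [-0.1, 0.4, -2.6]
grip_width: 0.0475
```

```bash
python3 - <<'E'
from plate import *
st()
E
```

```text
t 17.82 p [0.5778 0.1538 0.1017] yaw 122.28 xaxis [ 2.e-04  2.e-04 -1.e+00] F [-0.13  0.44 -2.63] M [ 0.004 -0.025  0.012] w 0.0475 j [ 0.26  0.51  0.06  1.12  0.   -0.3 ]
```

>>> {"op": "apply_moves", "data": {
  "targets": [0.006,0,0,0,0,0,0.4,0.012,0,0,0,0,0,0.4,0.018,0,0,0,0,0,0.4,0.024,0,0,0,0,0,0.4,0.03,0,0,0,0,0,0.4,0.034,0,0,0,0,0,0.4,0.034,0,0,0,0,0,0.4]
}}

```text
clock: 18.4
eef_pos: [0.5778, 0.1537, 0.0932]
tool_rot: [-0.619, 0.341, 0.619, 0.341]
ft_force: [-0.2, -0.6, -1.1]
grip_width: 0.0474
```

```bash
python3 - <<'E'
from plate import *
st()
E
```

```text
t 18.4 p [0.5778 0.1537 0.0932] yaw 122.28 xaxis [ 0.e+00  1.e-04 -1.e+00] F [-0.24 -0.61 -1.06] M [-0.045 -0.025 -0.019] w 0.0474 j [ 0.26  0.52  0.05  1.1   0.   -0.3 ]
```

>>> {"op": "apply_moves", "data": {
  "targets": [0.003,0,0,0,0,0,0.4,0.004,0,0,0,0,0,0.4,0.004,0,0,0,0,0,0.4]
}}

```text
clock: 18.65
eef_pos: [0.5781, 0.1538, 0.0926]
tool_rot: [0.619, -0.341, -0.619, -0.342]
ft_force: [0.3, 0.7, -1.8]
grip_width: 0.0475
```

```bash
python3 - <<'E'
from plate import *
st()
E
```

```text
t 18.65 p [0.5781 0.1538 0.0926] yaw 122.28 xaxis [ 7.e-04  3.e-04 -1.e+00] F [ 0.35  0.74 -1.8 ] M [0.052 0.004 0.019] w 0.0475 j [ 0.26  0.52  0.05  1.1   0.   -0.3 ]
```

>>> {"op": "apply_moves", "data": {
  "targets": [0,0,0,0,0,0,0.8,0,0,0,0,0,0,0.8,0,0,0,0,0,0,0.8,0,0,0,0,0,0,0.8,-0.06,0,0,0,0,0,0.8,-0.18,0,0,0,0,0,0.8,-0.32,0,0,0,0,0,0.8,-0.44,0,0,0,0,0,0.8,-0.44,-0.1,0,0,0,0,0.8,-0.44,-0.22,0,0,0,0,0.8,-0.44,-0.22,0,0,0,0,0.8]
}}

```text
clock: 19.57
eef_pos: [0.6281, 0.1856, 0.2019]
tool_rot: [0.62, -0.34, -0.619, -0.342]
ft_force: [-0.2, 0.2, -0.7]
grip_width: 0.0685
```

```bash
python3 - <<'E'
from plate import *
bot.camera('side')
st();T=toolT();np.save('pics/T15.npy',T)
p,d=bot.camera('wrist');cv2.imwrite('pics/w15.png',p[:,:,::-1]);st();np.save('pics/w15d.npy',d)
E
```

```text
t 19.62 p [0.6259 0.1843 0.2014] yaw 122.34 xaxis [ 6.e-04  4.e-04 -1.e+00] F [-0.59  0.16 -0.5 ] M [-0.029  0.068 -0.052] w 0.0681 j [ 0.29  0.56  0.41  1.42  0.   -0.28]
t 19.67 p [0.6246 0.1835 0.2014] yaw 122.32 xaxis [-9.e-04 -3.e-04 -1.e+00] F [ 0.43 -0.49 -0.28] M [-0.028  0.047 -0.01 ] w 0.0682 j [ 0.29  0.56  0.41  1.42 -0.   -0.28]
```

View pics/w15.png

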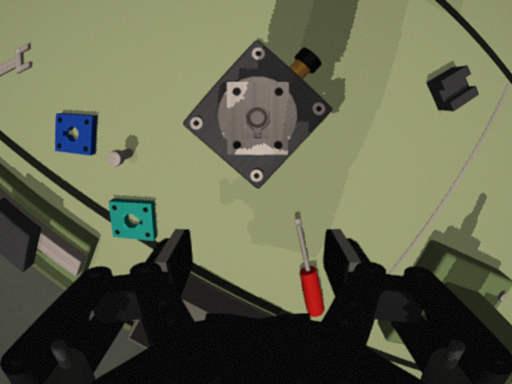

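```bash
python3 - <<'E'
from plate import *
p=cv2.imread('pics/w15.png');crop(p,205,310,65,170,7,'pics/w15p.png')
c=bot.camera_params('wrist');T=np.load('pics/T15.npy');d=np.load('pics/w15d.npy')
P=pts(d,c,T,222,294,76,160)
t=P[(P[:,2]>.1185)&(P[:,2]<.1225)];C=t[:,:2].mean(0);print('post',C,len(t))
q=P[(P[:,2]>.096)&(P[:,2]<.106)];print('plate z',np.median(q[:,2]),np.percentile(q[:,2],[5,95]))
r=np.hypot(*(q[:,:2]-C).T);q=q[r>.011];A=np.c_[q[:,:2]-C,np.ones(len(q))];print('plane',np.linalg.lstsq(A,q[:,2],rcond=None)[0])
print('mid',(q[:,:2].min(0)+q[:,:2].max(0))/2)
E
```

```text
post [0.57562046 0.15160359] 212
plate z 0.1001992793791922 [0.09896889 0.10133954]
plane [-0.00192233 -0.00045067  0.10018648]
mid [0.5765167  0.15229346]
```

View pics/w15p.png

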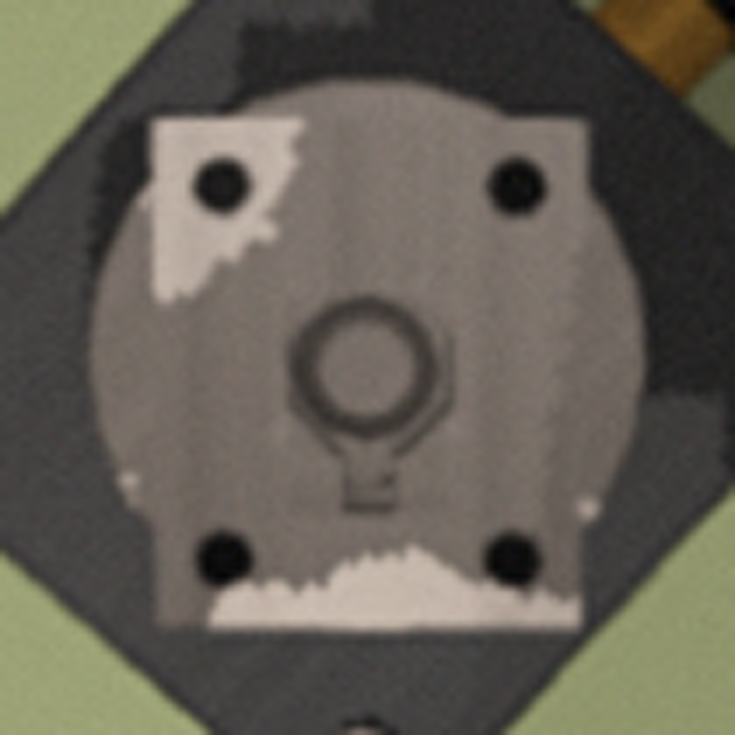

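```bash
python3 - <<'E'
from plate import *
p=cv2.imread('pics/w10.png');crop(p,90,140,100,150,12,'pics/w10c.png')
c=bot.camera_params('wrist');T=np.load('pics/T10.npy');d=np.load('pics/w10d.npy')
P=pts(d,c,T,90,140,100,150)
q=P[(P[:,2]>.023)&(P[:,2]<.03)];print(len(q),q.mean(0),np.ptp(q,axis=0),(q.min(0)+q.max(0))/2)
T=toolT();st();goal([.5335,-.226,.2],np.radians(90))
E
```

```text
555 [ 0.53473198 -0.22858638  0.02599507] [0.03380088 0.03305062 0.00524673] [ 0.53468051 -0.22893497  0.02600677]
t 19.67 p [0.6246 0.1835 0.2014] yaw 122.32 xaxis [-9.e-04 -3.e-04 -1.e+00] F [ 0.43 -0.49 -0.28] M [-0.028  0.047 -0.01 ] w 0.0682 j [ 0.29  0.56  0.41  1.42 -0.   -0.28]
shift [ 0.0065  1.1835 -1.1895] turn [ 1.1281e+00 -1.0000e-04 -1.9000e-03]
```

View pics/w10c.png

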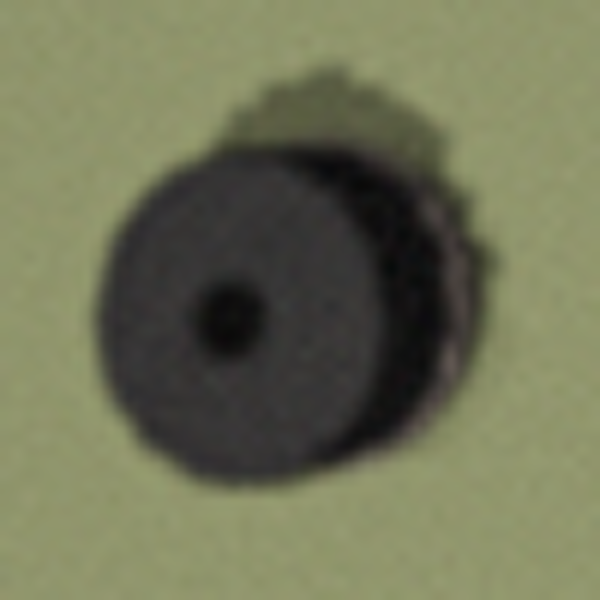

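>>> {"op": "apply_moves", "data": {
  "targets": [0,0.1,-0.1,0.25,0,0,0.7,0,0.22,-0.22,0.5,0,0,0.7,0,0.33,-0.33,0.75,0,0,0.7,0,0.44,-0.44,1,0,0,0.7,0,0.55,-0.55,1,0,0,0.7,0,0.66,-0.66,1,0,0,0.7,0,0.77,-0.77,1,0,0,0.7,0,0.88,-0.88,1,0,0,0.7,0,0.97,-0.97,1,0,0,0.7,0,0.97,-0.97,1,0,0,0.7]
}}

```text
clock: 20.5
eef_pos: [0.5461, -0.157, 0.2029]
tool_rot: [0.514, -0.487, -0.513, -0.485]
ft_force: [-0.1, 0.8, 0.5]
grip_width: 0.0595
```

```bash
python3 - <<'E'
from plate import *
bot.camera('side')
st();T=toolT();np.save('pics/T16.npy',T)
p,d=bot.camera('wrist');cv2.imwrite('pics/w16.png',p[:,:,::-1]);st();np.save('pics/w16d.npy',d)
c=bot.camera_params('wrist')
P=pts(d,c,T,60,300,60,300)
q=P[(P[:,2]>.0235)&(P[:,2]<.0285)&(np.hypot(P[:,0]-.5347,P[:,1]+.229)<.03)];print(len(q),q.mean(0),(q.min(0)+q.max(0))/2,np.ptp(q,axis=0))
goal([q[:,0].mean()+.0007,q[:,1].mean()-.0005,.012],np.radians(90))
E
```

```text
t 20.55 p [ 0.5468 -0.1545  0.2028] yaw 93.29 xaxis [ 1.e-04 -0.e+00 -1.e+00] F [0.38 1.01 0.52] M [ 0.051 -0.007 -0.067] w 0.0597 j [-0.28  0.39  0.14  1.32  0.   -0.33]
t 20.6 p [ 0.5475 -0.1528  0.2027] yaw 93.43 xaxis [ 4.e-04  6.e-04 -1.e+00] F [ 0.27  0.02 -0.43] M [0.025 0.035 0.034] w 0.06 j [-0.27  0.39  0.14  1.32  0.   -0.33]
687 [ 0.53404732 -0.22895544  0.02603766] [ 0.53425032 -0.22932122  0.02603006] [0.0326323  0.03348189 0.00456842]
shift [ 0.7628  0.0694 -0.3037] turn [0.1197 0.0012 0.0008]
```

View pics/w16.png

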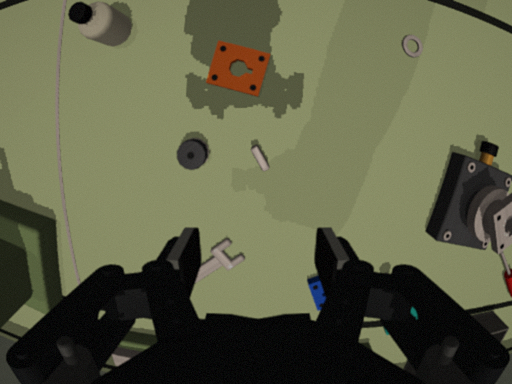

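>>> {"op": "apply_moves", "data": {
  "targets": [0,0.03,-0.12,0.12,0,0,0.7,0,0.069,-0.25,0.12,0,0,0.7,0.1,0.069,-0.304,0.12,0,0,0.7,0.22,0.069,-0.304,0.12,0,0,0.7,0.36,0.069,-0.304,0.12,0,0,0.7,0.5,0.069,-0.304,0.12,0,0,0.7,0.6,0.069,-0.304,0.12,0,0,0.7,0.68,0.069,-0.304,0.12,0,0,0.7,0.73,0.069,-0.304,0.12,0,0,0.7,0.76,0.069,-0.304,0.12,0,0,0.7,0.763,0.069,-0.304,0.12,0,0,0.7,0.763,0.069,-0.304,0.12,0,0,0.7]
}}

```text
clock: 21.6
eef_pos: [0.5368, -0.2274, 0.0119]
tool_rot: [-0.501, 0.499, 0.501, 0.499]
ft_force: [0.3, -1.3, 0.5]
grip_width: 0.0598
```

```bash
python3 - <<'E'
from plate import *
st()
E
```

```text
t 21.6 p [ 0.5368 -0.2274  0.0119] yaw 90.27 xaxis [ 4.e-04  5.e-04 -1.e+00] F [ 0.31 -1.25  0.54] M [-0.005 -0.006 -0.06 ] w 0.0598 j [-0.4   0.58 -0.09  0.9   0.   -0.41]
```

>>> {"op": "apply_moves", "data": {
  "targets": [0,0,0,0,0,0,0.25,0,0,0,0,0,0,0.25,0,0,0,0,0,0,0.25,0,0,0,0,0,0,0.25,0,0,0,0,0,0,0.25]
}}

```text
clock: 22.02
eef_pos: [0.538, -0.2286, 0.0135]
tool_rot: [0.502, -0.498, -0.5, -0.5]
ft_force: [-0.3, 1.1, 6.2]
grip_width: 0.0314
```

```bash
python3 - <<'E'
from plate import *
st()
E
```

```text
t 22.02 p [ 0.538  -0.2286  0.0135] yaw 90.2 xaxis [ 4.e-03 -5.e-04 -1.e+00] F [-0.35  1.14  6.24] M [ 0.212  0.036 -0.028] w 0.0314 j [-0.4   0.58 -0.09  0.9   0.   -0.41]
```

>>> {"op": "apply_moves", "data": {
  "targets": [0,0,0,0,0,0,0.65,0,0,0,0,0,0,0.65,0,0,0,0,0,0,0.65,0,0,0,0.25,0,0,0.65,0,0,0,0.5,0,0,0.65,0,0,0,0.75,0,0,0.65,0,0,0,1,0,0,0.65]
}}

```text
clock: 22.6
eef_pos: [0.5363, -0.2283, 0.0113]
tool_rot: [-0.36, 0.609, 0.36, 0.609]
ft_force: [-0.5, 0.0, 0.0]
grip_width: 0.0556
```

>>> {"op": "apply_moves", "data": {
  "targets": [0,0,0,0.25,0,0,0.65,0,0,0,0.5,0,0,0.65,0,0,0,0.75,0,0,0.65,0,0,0,1,0,0,0.65]
}}

```text
clock: 22.93
eef_pos: [0.5364, -0.2283, 0.0113]
tool_rot: [-0.198, 0.679, 0.198, 0.679]
ft_force: [-0.1, 1.6, -0.2]
grip_width: 0.0555
```

>>> {"op": "apply_moves", "data": {
  "targets": [0,0,0,0.25,0,0,0.65,0,0,0,0.5,0,0,0.65,0,0,0,0.75,0,0,0.65,0,0,0,1,0,0,0.65,0,0,0,1,0,0,0.65]
}}

```text
clock: 23.35
eef_pos: [0.5363, -0.2282, 0.0113]
tool_rot: [-0.025, 0.707, 0.026, 0.707]
ft_force: [0.4, 0.2, 0.3]
grip_width: 0.0555
```

```bash
python3 - <<'E'
from plate import *
st()
goal([.5357,-.2274,.012],0)
E
```

```text
t 23.35 p [ 0.5363 -0.2282  0.0113] yaw 4.13 xaxis [-2.e-04  5.e-04 -1.e+00] F [0.38 0.2  0.28] M [-0.02   0.002 -0.061] w 0.0555 j [-0.4   0.58 -0.09  0.9   0.    1.1 ]
shift [-0.0028  0.0035 -0.0023] turn [ 0.1442 -0.0003 -0.001 ]
```

>>> {"op": "apply_moves", "data": {
  "targets": [0,-0.0016,0,0.144,0,0,0.65,0,-0.0016,0,0.144,0,0,0.65,0,-0.0016,0,0.144,0,0,0.25,0,-0.0016,0,0.144,0,0,0.25,0,-0.0016,0,0.144,0,0,0.25,0,-0.0016,0,0.144,0,0,0.25,0,-0.0016,0,0.144,0,0,0.25]
}}

```text
clock: 23.93
eef_pos: [0.5368, -0.2288, 0.0119]
tool_rot: [-0.001, 0.707, 0.001, 0.707]
ft_force: [0.4, -0.1, 1.4]
grip_width: 0.0311
```

```bash
python3 - <<'E'
from plate import *
st()
E
```

```text
t 23.93 p [ 0.5368 -0.2288  0.0119] yaw 0.17 xaxis [ 0.001  0.    -1.   ] F [ 0.35 -0.13  1.39] M [0.017 0.13  0.012] w 0.0311 j [-0.4   0.58 -0.09  0.9   0.    1.16]
```

>>> {"op": "apply_moves", "data": {
  "targets": [-0.04,0,0,0,0,0,0.25,-0.15,0,0,0,0,0,0.25,-0.3,0,0,0,0,0,0.25,-0.45,0.05,0.03,0,0,0,0.25,-0.6,0.15,0.06,0,0,0,0.25,-0.7,0.28,0.09,0,0,0,0.25,-0.75,0.43,0.12,0,0,0,0.25,-0.75,0.58,0.15,0,0,0,0.25,-0.75,0.73,0.15,0,0,0,0.25,-0.75,0.88,0.15,0,0,0,0.25,-0.75,0.97,0.15,0,0,0,0.25]
}}

```text
clock: 24.85
eef_pos: [0.573, 0.0176, 0.1998]
tool_rot: [-0.001, 0.707, 0.003, 0.707]
ft_force: [-0.1, -0.5, -1.0]
grip_width: 0.0312
```

```bash
python3 - <<'E'
from plate import *
st();T=toolT()
p,d=bot.camera('wrist');cv2.imwrite('pics/w17.png',p[:,:,::-1]);np.save('pics/w17d.npy',d)
P=pts(d,bot.camera_params('wrist'),np.eye(4),200,316,160,300)
q=P[(np.hypot(P[:,1],P[:,2])<.022)&(P[:,0]<-.008)];print(len(q),np.median(q[:,0]));q=q[abs(q[:,0]-np.median(q[:,0]))<.002];print(q.mean(0),(q.min(0)+q.max(0))/2,np.ptp(q,axis=0))
A=np.c_[q[:,1:],np.ones(len(q))];print('plane',np.linalg.lstsq(A,q[:,0],rcond=None)[0])
goal([.5750,.1509,.145],0)
E
```

```text
t 24.85 p [0.573  0.0176 0.1998] yaw 0.32 xaxis [ 5.0e-04  1.7e-03 -1.0e+00] F [-0.09 -0.54 -0.96] M [-0.04  -0.021 -0.023] w 0.0312 j [0.03 0.4  0.15 1.32 0.   1.6 ]
5403 -0.01460482636213517
[-0.01420311  0.00155056  0.00070181] [-0.01458973  0.00046231 -0.0001206 ] [0.00396177 0.03350608 0.03789419]
plane [ 0.00250026  0.00221664 -0.01420854]
shift [0.2208 0.5198 0.013 ] turn [ 0.0182  0.0005 -0.0082]
```

View pics/w17.png

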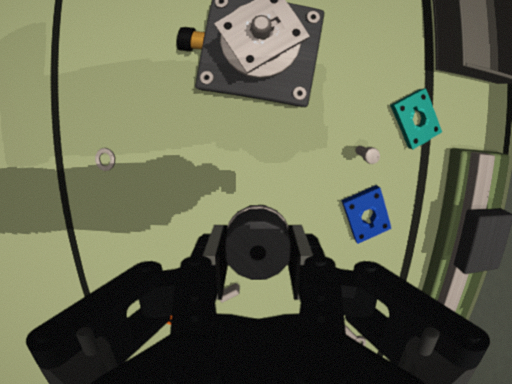

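>>> {"op": "apply_moves", "data": {
  "targets": [0,0.15,0.013,0.018,0,-0.008,0.25,0,0.3,0.013,0.018,0,-0.008,0.25,0,0.44,0.013,0.018,0,-0.008,0.25,0,0.52,0.013,0.018,0,-0.008,0.25,0.08,0.52,0.013,0.018,0,-0.008,0.25,0.16,0.52,0.013,0.018,0,-0.008,0.25,0.21,0.52,0.013,0.018,0,-0.008,0.25,0.23,0.52,0.013,0.018,0,-0.008,0.25,0.23,0.52,0.013,0.018,0,-0.008,0.25,0.23,0.52,0.013,0.018,0,-0.008,0.25,0.23,0.52,0.013,0.018,0,-0.008,0.25,0.23,0.52,0.013,0.018,0,-0.008,0.25]
}}

```text
clock: 25.9
eef_pos: [0.5774, 0.1439, 0.1432]
tool_rot: [0.001, 0.706, -0.004, 0.708]
ft_force: [0.5, 0.0, -1.4]
grip_width: 0.0312
```

```bash
python3 - <<'E'
from plate import *
st();T=toolT()
p,d=bot.camera('side');cv2.imwrite('pics/s18.png',p[:,:,::-1]);crop(p[:,:,::-1],200,300,100,200,6,'pics/s18c.png')
p,d=bot.camera('wrist');crop(p[:,:,::-1],170,350,130,310,4,'pics/w18.png')
goal([.5750,.1510,.125],0)
E
```

```text
t 25.9 p [0.5774 0.1439 0.1432] yaw -0.41 xaxis [ 0.0029 -0.0031 -1.    ] F [ 0.48  0.02 -1.41] M [0.033 0.046 0.006] w 0.0312 j [ 0.25  0.47  0.11  1.21 -0.    1.82]
shift [ 0.0714  0.0288 -0.0091] turn [-0.0141  0.0049  0.0065]
```

View pics/s18c.png

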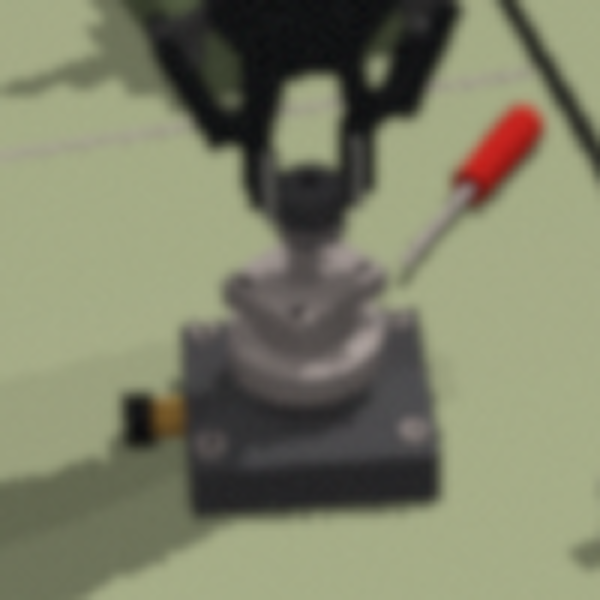

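View pics/w18.png

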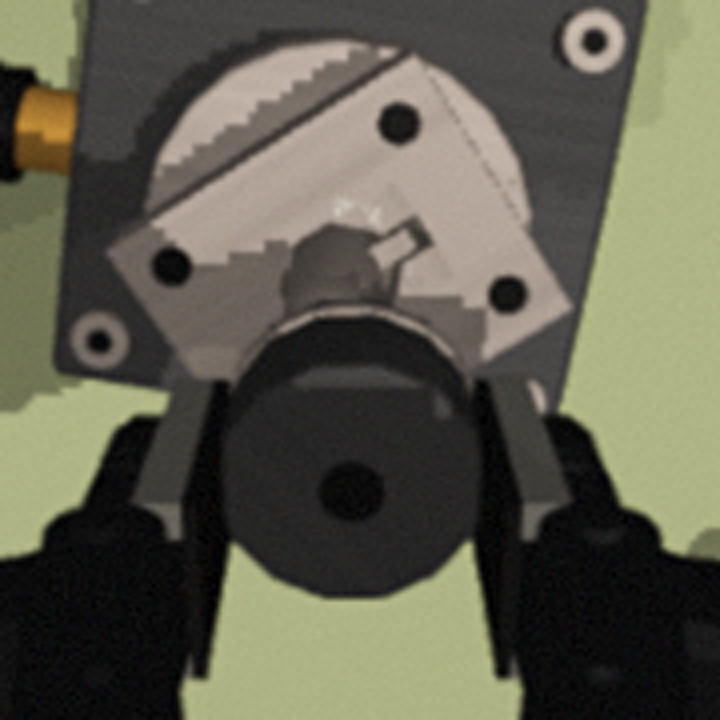

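>>> {"op": "apply_moves", "data": {
  "targets": [0,0.015,-0.005,-0.014,0.005,0.006,0.25,0,0.029,-0.009,-0.014,0.005,0.006,0.25,0,0.029,-0.009,-0.014,0.005,0.006,0.25,0.02,0.029,-0.009,-0.014,0.005,0.006,0.25,0.03,0.029,-0.009,-0.014,0.005,0.006,0.25,0.03,0.029,-0.009,-0.014,0.005,0.006,0.25,0.03,0.029,-0.009,-0.014,0.005,0.006,0.25,0.03,0.029,-0.009,-0.014,0.005,0.006,0.25]
}}

```text
clock: 26.67
eef_pos: [0.5743, 0.151, 0.1341]
tool_rot: [-0.0, 0.708, -0.0, 0.706]
ft_force: [0.5, 0.2, -0.8]
grip_width: 0.0313
```

```bash
python3 - <<'E'
from plate import *
st();T=toolT()
p,d=bot.camera('wrist');crop(p[:,:,::-1],170,350,130,310,4,'pics/w19.png')
goal([.5750,.1510,.125],0)
E
```

```text
t 26.67 p [0.5743 0.151  0.1341] yaw 0.0 xaxis [-2.2e-03 -8.0e-04 -1.0e+00] F [ 0.45  0.15 -0.76] M [ 0.037  0.022 -0.032] w 0.0313 j [ 0.26  0.48  0.1   1.19 -0.    1.83]
shift [ 0.0369 -0.0002  0.0026] turn [ 0.0002 -0.004   0.0016]
```

View pics/w19.png

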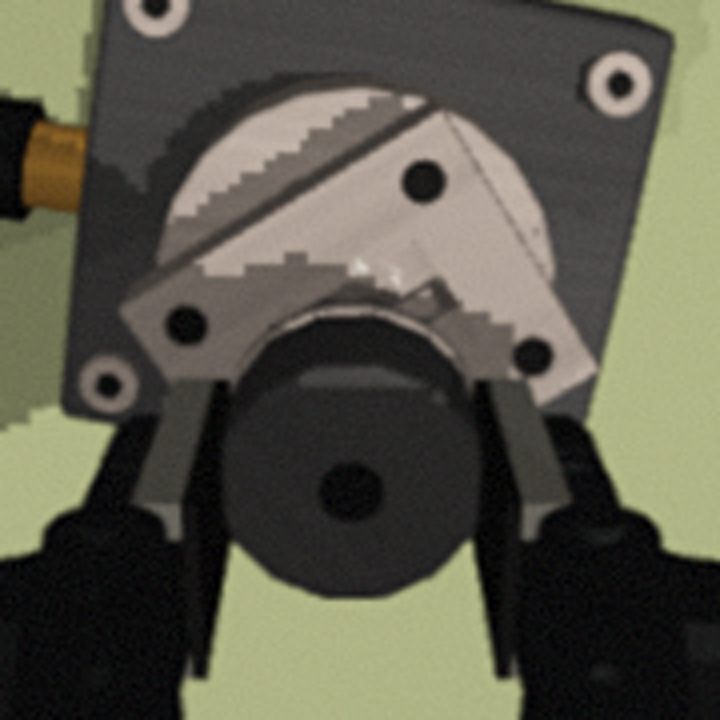

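Aligned; lower gently to just past the post's taper.

>>> {"op": "apply_moves", "data": {
  "targets": [0.008,0,0.0026,0,-0.004,0,0.25,0.016,0,0.0026,0,-0.004,0,0.25,0.024,0,0.0026,0,-0.004,0,0.25,0.032,0,0.0026,0,-0.004,0,0.25,0.038,0,0.0026,0,-0.004,0,0.25,0.038,0,0.0026,0,-0.004,0,0.25]
}}

```text
clock: 27.22
eef_pos: [0.5746, 0.151, 0.1242]
tool_rot: [-0.0, 0.707, -0.0, 0.707]
ft_force: [-0.2, -0.4, -1.1]
grip_width: 0.0314
```

```bash
python3 - <<'E'
from plate import *
st()
E
```

```text
t 27.22 p [0.5746 0.151  0.1242] yaw 0.01 xaxis [-8.e-04 -1.e-03 -1.e+00] F [-0.17 -0.44 -1.12] M [ 0.03   0.003 -0.007] w 0.0314 j [ 0.26  0.49  0.08  1.17 -0.    1.83]
```

>>> {"op": "apply_moves", "data": {
  "targets": [0.007,0,0.001,0,0,0,0.25,0.014,0,0.001,0,0,0,0.25,0.021,0,0.001,0,0,0,0.25,0.028,0,0.001,0,0,0,0.25,0.035,0,0.001,0,0,0,0.25,0.041,0,0.001,0,0,0,0.25,0.046,0,0.001,0,0,0,0.25,0.046,0,0.001,0,0,0,0.25]
}}

```text
clock: 27.88
eef_pos: [0.575, 0.151, 0.1129]
tool_rot: [-0.0, 0.707, -0.0, 0.707]
ft_force: [0.8, -0.9, -1.1]
grip_width: 0.0314
```

```bash
python3 - <<'E'
from plate import *
st()
E
```

```text
t 27.88 p [0.575  0.151  0.1129] yaw 0.01 xaxis [-4.e-04 -9.e-04 -1.e+00] F [ 0.84 -0.89 -1.07] M [-0.039  0.052  0.01 ] w 0.0314 j [ 0.26  0.5   0.07  1.14 -0.    1.83]
```

>>> {"op": "apply_moves", "data": {
  "targets": [0.003,0,0,0,0,0,0.25,0.005,0,0,0,0,0,0.25,0.005,0,0,0,0,0,0.25]
}}

```text
clock: 28.13
eef_pos: [0.5753, 0.1511, 0.112]
tool_rot: [-0.0, 0.707, -0.0, 0.707]
ft_force: [-0.5, 0.7, -1.0]
grip_width: 0.0314
```

```bash
python3 - <<'E'
from plate import *
st()
E
```

```text
t 28.13 p [0.5753 0.1511 0.112 ] yaw 0.01 xaxis [ 3.e-04 -7.e-04 -1.e+00] F [-0.52  0.73 -1.03] M [ 0.024  0.061 -0.028] w 0.0314 j [ 0.26  0.5   0.07  1.14 -0.    1.83]
```

>>> {"op": "apply_moves", "data": {
  "targets": [0,0,0,0,0,0,0.6,0,0,0,0,0,0,0.6,0,0,0,0,0,0,0.6,0,0,0,0,0,0,0.6,-0.06,0,0,0,0,0,0.6,-0.18,0,0,0,0,0,0.6,-0.32,0,0,0,0,0,0.6,-0.42,-0.1,0,0,0,0,0.6,-0.42,-0.22,0,0,0,0,0.6,-0.42,-0.32,0,0,0,0,0.6,-0.42,-0.32,0,0,0,0,0.6,-0.42,-0.32,0,0,0,0,0.6]
}}

```text
clock: 29.13
eef_pos: [0.5753, 0.0699, 0.2174]
tool_rot: [0.001, 0.707, -0.001, 0.707]
ft_force: [-0.1, 0.3, -0.3]
grip_width: 0.0513
```

```bash
python3 - <<'E'
from plate import *
bot.camera('side')
st();T=toolT()
p,d=bot.camera('wrist');cv2.imwrite('pics/w20.png',p[:,:,::-1])
P=pts(d,bot.camera_params('wrist'),T,190,320,20,150)
q=P[(np.hypot(P[:,0]-.5757,P[:,1]-.1515)<.013)];print('cap top',np.median(q[:,2]));A=np.c_[q[:,:2]-[.5757,.1515],np.ones(len(q))];print(np.linalg.lstsq(A,q[:,2],rcond=None)[0])
q=P[abs(P[:,2]-.126)<.002];print('mid',(q.min(0)+q.max(0))/2,np.ptp(q,axis=0))
q=P[(P[:,2]>.095)&(P[:,2]<.105)];print('plate top',np.median(q[:,2]))
p,d=bot.camera('side');crop(p[:,:,::-1],200,300,100,200,6,'pics/s20.png')
E
```

```text
t 29.18 p [0.5752 0.0709 0.2171] yaw -0.05 xaxis [ 2.e-04 -2.e-04 -1.e+00] F [ 0.23  1.09 -0.1 ] M [-0.007  0.008  0.01 ] w 0.0512 j [ 0.12  0.41  0.2   1.37 -0.    1.69]
cap top 0.12626888137578135
[ 0.0904046  -3.29707836  0.13760167]
mid [0.57571728 0.15111099 0.12603965] [0.03277633 0.03264839 0.0037679 ]
plate top 0.10022126985098925
```

View pics/w20.png

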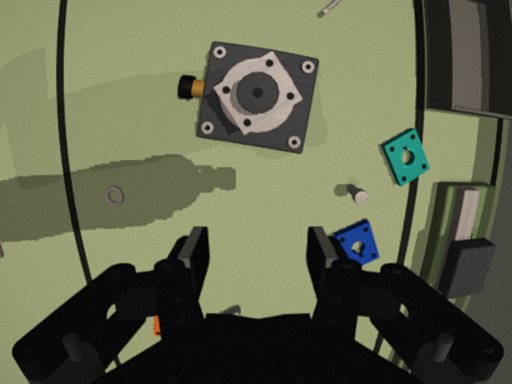

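View pics/s20.png

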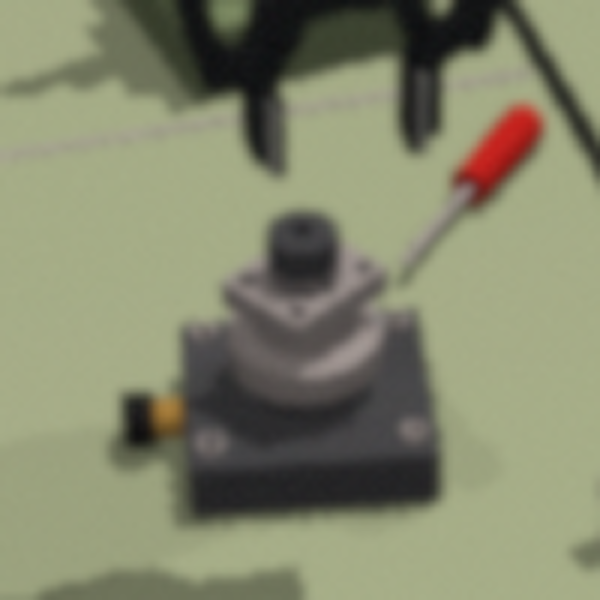

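```bash
python3 -c "
from workcell import bot
print(bot.job_done())"
```

```text
the job is handed in; nothing more can be done
None
```

The station is built up and handed in at about 29 s: spacer on the disc, clamp plate with its keyway over the key, cap on top. The robot stands clear of everything.

**How it went:** I found the key by sight in the wrist depth image, about 32° in world axes (about 42° from the station's +x). The plate dropped over it at the first try, so no turning by feel was needed. I felt no contact on the station during any of the three lowerings; the wrist readings stayed within about 3 N. I released each part when it should have been within about half a millimetre of its seat.

**Last checks (depth images):**

| Part | Top measured, mm above bench | Expected, mm | Position |
|---|---|---|---|
| Spacer | 86.2 | 86.0 | about 0.2 mm from the post's axis |
| Plate | 100.2 | 100.0 | level within 0.002 rad |
| Cap | 126.0–126.3 | 126.0 | about 0.4 mm from the post's axis |

The spacer was measured before the plate covered it. In the last pictures the bystanders in view looked unmoved. I did not measure them, and not all of them were in view.

**What failed or disagreed:**
- **Cap level:** my plane fit for the cap's tilt gave nonsense because stray points got into it. I relied on its height, its centring and the side picture, which shows it upright.
- **Cameras:** the top and wrist cameras differed by about 4 mm sideways, and the wrist camera by 1–2 mm depending on how it was turned. I set the spacer and plate by their offset from the post in the same picture. The cap went to the position where the spacer had seated.
- **Gripper:** its width reading was 2–4 mm below the parts' true sizes throughout, with no slip seen.

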